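# Repack the fastener assortment case

## Task

Repack the open black case; its front is the side with the red handle. Stand the bin of nuts between the two bins already fixed in the case, the bin of washers directly in front of the bin of bolts, and the bin of blue wall plugs directly in front of the nuts, beside the washers: each on the case floor, square with the case, centred in its place with an even finger's breadth of space around it, its grip bar running front to back. Put the green cover squarely on top of the bin of bolts; set everything down gently, spill nothing, and leave the spray can, the tape measure and the screwdriver alone.

Things in the scene. Friction and masses are not known exactly. Their poses are not given: they have to be found in the camera images.
- case: fixed shallow black open case, 180 (x) x 260 (y) mm, walls 5 thick, 30 high, floor 4 thick. Front = its -x side, with a red handle out to x = -125; whitish clear lid lying open behind, to x = 285, 18 high. No dividers; room for two rows of three bins: x = +40 (back), -40 (front), y = -80, 0, 80. Two fixed bins stand at the back row ends, either way round. Origin: centre of underside; z up
- bolt_bin: open-topped red bin, 64 x 64 mm and 40 mm high (walls 3 mm), fixed on the case floor at one end of the back row, holding silver hex bolts lying along its x; no grip bar. Its axes are parallel to the case's: its front is -x. Origin: centre of its underside, on the case floor (4 mm above the bench); its rim is 40 mm above that
- clamp_bin: open-topped red bin, 64 x 64 mm and 40 mm high (walls 3 mm), fixed on the case floor at the other end of the back row, holding round hose clamps with green screw housings; no grip bar; it stays uncovered. Axes and origin as for the bolt bin
- nut_bin: open-topped red bin, 64 x 64 mm and 40 mm high (walls 3 mm), loose, holding silver hex nuts, standing upright on the bench at the start. A white grip bar rises from its middle: 34 mm long (along the bin's x), 10 mm thick (along y), its top 78 mm above the bin's underside, so that 38 mm of it stands above the rim. Mass about 220 g. Origin: centre of the underside; z up
- washer_bin: open-topped red bin, 64 x 64 mm and 40 mm high (walls 3 mm), loose, holding copper washers, standing upright on the bench at the start. A yellow grip bar rises from its middle: 34 mm long (along the bin's x), 10 mm thick (along y), its top 78 mm above the bin's underside, so that 38 mm of it stands above the rim. Mass about 220 g. Origin: centre of the underside; z up
- plug_bin: open-topped red bin, 64 x 64 mm and 40 mm high (walls 3 mm), loose, holding blue wall plugs, standing upright on the bench at the start. A blue grip bar rises from its middle: 34 mm long (along the bin's x), 10 mm thick (along y), its top 78 mm above the bin's underside, so that 38 mm of it stands above the rim. Mass about 150 g. Origin: centre of the underside; z up
- cover: loose flat green square cover, 68 x 68 mm and 5 mm thick, lying on the bench at the start, with an upright black grip bar in its middle: 34 mm long (along its x), 10 mm thick (along y), its top 38 mm above the cover's underside. It simply rests on a bin's rim. Mass about 60 g. Origin: centre of the underside; z up
- spray_can: bystander: upright grey spray can with a black band and a yellow cap, 56 mm in diameter, 190 mm high. Origin: centre of the underside
- tape: bystander: yellow and black tape measure standing on its edge, 70 x 35 mm, 65 mm high. Origin: centre of the underside
- screwdriver: bystander: screwdriver with an orange handle, 190 mm long, lying on the bench between the robot and the case. Its handle lies to its -x. Origin: its underside at mid-length

How it is judged:
By the outcome, as a careful person would: the job done as asked, in the order asked, and still so for the second after the job is handed in, with the robot touching nothing.
It also fails if it takes over 120 s, if anything falls off the work surface, if the arm or the gripper's body presses on something with over 40 N, if the wrist force passes 120 N, or if a joint passes its speed limit or range.

## Robot

A 6-joint arm with a two-finger parallel gripper is mounted at the origin on the work surface. World frame = base frame: x ahead of the robot, y to its left, z up, the work surface at z = 0. Lengths are in mm, angles in rad, forces in N, time in s.
With the tool pointing down it reaches from about 350 to 850 mm from the base axis. Payload 8.1 kg.
Tool frame: the origin (TCP) lies at the very end of the fingers, on their centre line; the grasp point (between the pads) lies 19 mm behind it (hold_point_z is the distance from the TCP to the grasp point, in mm); z points along the fingers, y is the line along which they close (so a half turn about z gives the same grasp; the last joint's range is limited). The gripper opens to 85 mm and grips with 20 to 120 N. Pads are 22 mm wide; open, the fingers measure 114 mm over their backs; the gripper's body (76 mm by 85 mm) begins 54 mm behind the grasp point. The pads swing forward as they close: fully open they stand 13 mm farther back than shut.
Start: joints at [1.23, 0.13, 1.488, -0, 1.523, -0.085], TCP at [151.789, 580.487, 231.292] pointing down, gripper open.
Joint ranges: [-2.96, 2.96], [-0.89, 2.26], [0.02, 2.5], [-1.34, 4.48], [0, 2.73], [-2.66, 2.66]. Speed limits (rad/s): [2.39, 2.39, 2.79, 3.14, 3.14, 3.14].

## Interface

Orientations are given as a unit quaternion [x, y, z, w].
In Python, from workcell import * gives the robot as it stands.
- The arm moves only by the tool arm_command, never from a script. Its argument "targets" is a list of rows, each an object of numbers: "tx", "ty", "tz": the shift along the tool's x, y, z normalised to -1 to 1, where 1 is 0.2 m; "yaw": the turn about the tool's z normalised to -1 to 1, where 1 is 360 degrees. A call has 1 to 12 rows; each row is the pose to reach, as a shift and turn from the pose commanded when the call began, along the tool's axes at that moment, turning the shorter way round; what a row does not reach only later rows make up. A row lasts 1/12 s, in which the tool goes at most 41.7 mm and 7.16 degrees, less where a joint would pass 70% of its speed; a pose out of reach is approached as far as the arm can. A call with a number of a shift or a turn outside -1 to 1 is refused whole. A call with a gripper value outside its range is refused whole. "claw" is the closure in counts, from 0 (fully open) to 255 (shut), set as the call begins (left out, the last holds). The fingers move at their own pace and stop on an object; "grip_force" is the grip in N (left out, the last holds). Time passes only in rows, so rows that repeat a pose let the fingers close. It gives the time, the measured TCP pose, the force, the opening and the grip force at its end, in the units of the state.
- state(): the state, without advancing time (a new reading comes with each control period).
- snapshot(name): name is "scene" or "top" or "wrist"; returns (picture, depth): 480x640x3 uint8, red, green, blue; 480x640 float32, mm along the optical axis (not along the pixel's ray), 0 where there is no reading.
- get_calibration(name): a dict with "mtx" (3x3 intrinsics, pixels), "xyz" and "attitude" of the camera in the world. Camera axes: x right, y up, looking along -z (the intrinsics and any distortion apply to the point x, -y, -z); pixel columns grow to the right and rows downward; lengths in mm; the calibration is good to about 2 mm. A picture is of the moment at which its call begins: read the wrist's pose just before it. get_calibration takes no time and is no camera call; for the wrist camera it gives the pose at the moment of the call.
- finish_job(): hands the job in; it is judged then, once.
The state is a dict: "time_s": time; "q": joint angles; "dq": joint speeds; "tau": joint torques, N m; "ee_pos": TCP position; "orientation": TCP orientation; "wrist_force": force on the tool from outside, world axes, zero at the start; "ft_torque": the same for the moment, N m; "width": finger opening in mm; "grasp_force": force on a finger pad.
Only numpy, scipy, OpenCV 4.12 (cv2) and the standard library are available. Lean on these libraries where they do the work, as an engineer would, in place of code of your own. Each camera call takes 0.05 s, during which the arm holds its last target. There are 200 camera calls.

## Working session

There is one attempt and no reset: what is moved stays moved. The work goes in short steps, Python scripts to look and compute and a tool call to move; the robot and the scene stay as the last step left them, time stands still between calls to the robot, and variables do not carry over. Pictures are saved under pics/ and viewed, at most 14 in all, crops included, and the job is handed in when it is done.

Besides the shell and the picture viewer there is one more tool, called after "Call:" as name([rows], argument=value, ...), one row to a line, values as JSON. arm_command: Moves the arm, as the interface text tells. Its arguments: {"type":"object","properties":{"targets":{"type":"array"},"claw":{"type":"number"},"grip_force":{"type":"number"}},"required":["targets"]}

```bash
mkdir -p pics; cat > h.py <<'E'
from workcell import *
import numpy as np, cv2
from scipy.spatial.transform import Rotation as R
def snap(n,f=None):
    c=get_calibration(n); p,d=snapshot(n)
    if f: cv2.imwrite('pics/'+f,p[:,:,::-1])
    return p,d,c
def cloud(d,c):
    K=np.array(c['mtx']);v,u=np.mgrid[:480,:640]
    P=np.stack([(u-K[0,2])/K[0,0]*d,-(v-K[1,2])/K[1,1]*d,-d],-1)
    a=c['attitude']; M=R.from_quat(a).as_matrix() if np.size(a)==4 else np.array(a)
    W=P@M.T+np.array(c['xyz']); W[d==0]=np.nan; return W
E
python3 - <<'E'
from h import *
s=state();print({k:np.round(v,3).tolist() for k,v in s.items()})
for n in ('top','scene'):
    p,d,c=snap(n,n+'.png');print(n,c)
    np.savez(n+'.npz',p=p,d=d,W=cloud(d,c))
E
```

```text
{'time_s': 0.0, 'q': [1.23, 0.131, 1.489, -0.0, 1.523, -0.085], 'dq': [-0.0, -0.0, -0.0, -0.001, 0.0, 0.001], 'tau': [-0.002, -56.942, -50.054, -0.001, 0.015, 0.0], 'ee_pos': [151.583, 579.953, 230.206], 'orientation': [0.128, 0.992, -0.001, -0.0], 'wrist_force': [0.132, -0.026, -0.278], 'ft_torque': [0.073, -0.073, 0.004], 'grasp_force': 0.0, 'width': 85.866}
top {'mtx': array([[434.09667222,   0.        , 315.90201764],
       [  0.        , 434.09667222, 240.99580353],
       [  0.        ,   0.        ,   1.        ]]), 'xyz': array([314.90413245,   5.44538719, 980.44554375]), 'attitude': array([ 0.07573819, -0.07417987, -0.68051021,  0.72502892])}
scene {'mtx': array([[535.25610712,   0.        , 313.90927375],
       [  0.        , 535.25610712, 228.04851188],
       [  0.        ,   0.        ,   1.        ]]), 'xyz': array([1122.05356268,  334.17918999,  987.36829391]), 'attitude': array([0.14884779, 0.25437673, 0.81867699, 0.49285373])}
```

View pics/top.png

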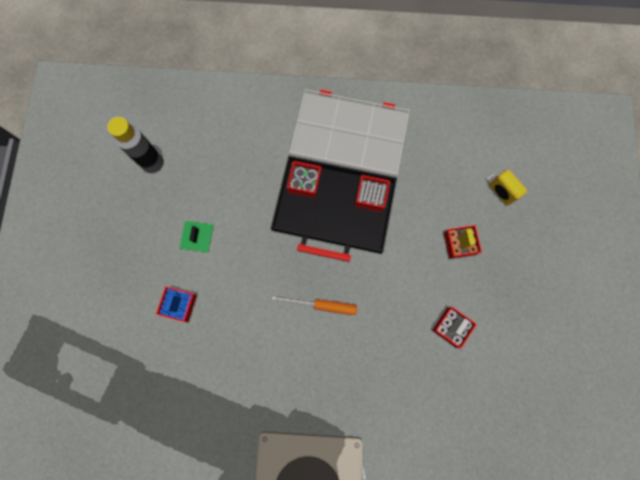

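View pics/scene.png

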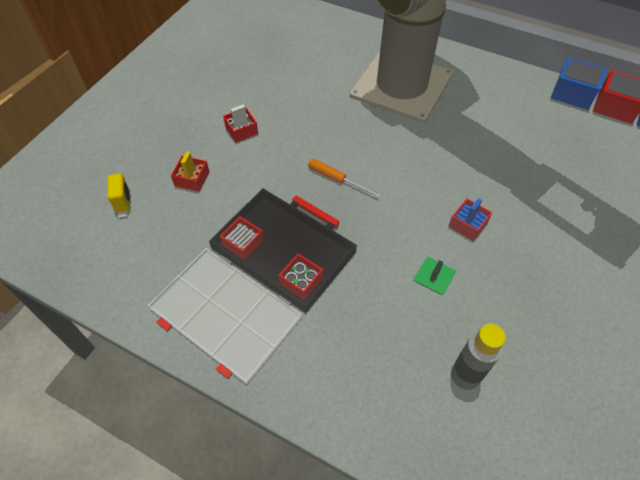

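The top view shows the nuts at (455,327), washers at (462,242), plugs at (177,304), and the cover at (196,236). In the case, the clamps are at (304,178) and the bolts at (373,192). The scene view agrees.

```bash
python3 - <<'E'
from h import *
for n in ('top','scene'):
    z=np.load(n+'.npz');p=z['p'];W=z['W'];hsv=cv2.cvtColor(p,cv2.COLOR_RGB2HSV)
    red=((hsv[...,0]<6)|(hsv[...,0]>174))&(hsv[...,1]>150)&(hsv[...,2]>80)
    grn=(abs(hsv[...,0].astype(int)-65)<12)&(hsv[...,1]>120)
    for nm,m in (('red',red),('grn',grn)):
        k,lab,st,ce=cv2.connectedComponentsWithStats(m.astype(np.uint8))
        for i in range(1,k):
            if st[i,4]<40: continue
            q=W[lab==i]; q=q[~np.isnan(q[:,0])]
            t=q[q[:,2]>(34 if nm=='red' else 1)]
            if len(t)<10: t=q
            r=cv2.minAreaRect(t[:,:2].astype(np.float32))
            print(n,nm,st[i,4],ce[i].round(),'rect',np.round(r[0]),np.round(r[1]),round(r[2],1),'z',np.percentile(q[:,2],[5,95]).round())
    # case: dark
W=np.load('top.npz')['W'];p=np.load('top.npz')['p']
for u,v in [(335,245),(470,238),(462,325),(175,300),(194,234),(335,215)]:print(u,v,W[v,u].round(),p[v,u])
dark=(p.max(2)<60).astype(np.uint8);k,lab,st,ce=cv2.connectedComponentsWithStats(dark)
i=lab[215,335];q=W[lab==i];q=q[q[:,2]>20];print('case rim',cv2.minAreaRect(q[:,:2].astype(np.float32)),len(q))
E
```

```text
top red 401 [303. 178.] rect [666.  52.] [64. 66.] 81.5 z [ 5. 45.]
top red 399 [373. 193.] rect [ 641. -106.] [64. 66.] 81.6 z [ 5. 46.]
top red 238 [462. 242.] rect [ 540. -314.] [62. 64.] 12.2 z [19. 42.]
top red 342 [324. 252.] rect [498.  -4.] [119.  17.] 81.7 z [17. 25.]
top red 49 [161. 300.] rect [367. 338.] [ 7. 60.] 82.5 z [29. 40.]
top red 105 [190. 307.] rect [357. 279.] [ 4. 59.] 83.7 z [ 8. 35.]
top red 219 [454. 328.] rect [ 350. -294.] [65. 62.] 57.0 z [22. 41.]
top grn 691 [196. 236.] rect [520. 290.] [65. 65.] 85.9 z [ 2. 22.]
scene red 1129 [617. 103.] rect [-175.  528.] [ 98. 100.] 89.8 z [ 6. 69.]
scene red 432 [242. 128.] rect [ 352. -294.] [68. 66.] 54.2 z [ 3. 40.]
scene red 559 [191. 176.] rect [ 542. -314.] [69. 64.] 12.2 z [ 5. 40.]
scene red 353 [315. 211.] rect [493.  -5.] [130.  32.] 80.9 z [14. 23.]
scene red 145 [472. 216.] rect [363. 312.] [64. 67.] 80.6 z [20. 41.]
scene red 404 [245. 234.] rect [ 642. -106.] [68. 65.] 81.2 z [ 6. 45.]
scene red 413 [301. 271.] rect [666.  52.] [66. 66.] 82.4 z [ 4. 45.]
scene red 89 [164. 323.] rect [ 876. -141.] [31. 13.] 80.1 z [ 6. 13.]
scene red 107 [224. 370.] rect [901.  16.] [29. 13.] 82.2 z [ 6. 12.]
scene grn 773 [434. 276.] rect [521. 292.] [66. 70.] 85.9 z [1. 7.]
335 245 [519. -30.   1.] [118 120 116]
470 238 [ 537. -314.   77.] [191 181  47]
462 325 [ 353. -296.   78.] [190 186 187]
175 300 [368. 304.  52.] [12 34 72]
194 234 [518. 287.  33.] [23 23 24]
335 215 [589. -26.   7.] [35 34 35]
case rim ((604.7501831054688, -20.72027587890625), (254.69723510742188, 195.22312927246094), 81.3777847290039) 875
```

```bash
cat >> h.py <<'E'
def go(x,y,z,ang=None):
    """tx,ty,tz,yaw to TCP world x,y,z with tool y along ang deg (mod 180)"""
    s=state();M=R.from_quat(s['orientation'])
    t=M.inv().apply(np.array([x,y,z])-s['ee_pos'])/200
    ya=M.apply([0,1,0]);cur=np.degrees(np.arctan2(ya[1],ya[0]))
    o=''
    if ang is not None:
        dl=(ang-cur+90)%180-90; o=f'world turn {dl:.1f} -> yaw {-dl/360:.4f} (alt {(-dl+np.sign(dl)*180)/360:.4f})'
    print('pos',np.round(s['ee_pos'],1),'yang',round(cur,1),'q6',round(s['q'][5],2),'t',round(s['time_s'],1),'F',np.round(s['wrist_force'],1),'w',round(s['width'],1))
    print('   go',np.round(t,4),o)
def bar(W,c,zl,zh,rad=35):
    m=(np.hypot(W[...,0]-c[0],W[...,1]-c[1])<rad)&(W[...,2]>zl)&(W[...,2]<zh)
    q=W[m];r=cv2.minAreaRect(q[:,:2].astype(np.float32))
    a=r[2] if r[1][0]>r[1][1] else r[2]+90
    print('bar',len(q),np.round(r[0],1),np.round(r[1],1),'long axis deg',round(a,1))
E
python3 - <<'E'
from h import *
for n in('top','scene'):
    W=np.load(n+'.npz')['W']
    for nm,c,l,h in (('nut',(351,-294),58,84),('wash',(541,-314),58,84),('plug',(362,309),58,84),('cover',(520,291),20,42)):
        print(n,nm,end=' ');bar(W,c,l,h)
    m=(W[...,2]>90)&(W[...,0]>500)&(W[...,2]<250);q=W[m];print('can',np.median(q,0).round())
go(500,100,260,-56)
E
```

```text
top nut bar 128 [ 350.9 -294.5] [10.6 33.7] long axis deg 146.3
top wash bar 127 [ 541.5 -313.7] [34.  10.7] long axis deg 12.8
top plug bar 128 [362.  310.2] [10.8 33.7] long axis deg 167.9
top cover bar 106 [520.5 291.2] [10.5 33.8] long axis deg 178.6
can [683. 408. 152.]
scene nut bar 115 [ 352.2 -294.3] [13.7 34. ] long axis deg 145.0
scene wash bar 111 [ 543.3 -312.6] [36.5 12.3] long axis deg 12.5
scene plug bar 103 [363.8 310.9] [10.6 37.1] long axis deg 168.9
scene cover bar 98 [522.6 291.9] [10.2 35.1] long axis deg 176.6
can [710. 417. 152.]
pos [151.6 580.  230.3] yang 75.3 q6 -0.09 t 0.1 F [0.5 0.1 0.7] w 85.5
   go [-2.2925 -1.8815 -0.1455] world turn 48.7 -> yaw -0.1351 (alt 0.3649)
```

Call:
arm_command([
  {"tx": -0.15, "ty": -0.15, "yaw": 0.015},
  {"tx": -0.3, "ty": -0.3, "yaw": 0.03},
  {"tx": -0.45, "ty": -0.45, "yaw": 0.045},
  {"tx": -0.6, "ty": -0.6, "yaw": 0.054},
  {"tx": -0.75, "ty": -0.75, "yaw": 0.054},
  {"tx": -0.9, "ty": -0.9, "yaw": 0.054},
  {"tx": -1, "ty": -1, "yaw": 0.054},
])

```text
validation failed for argument at $.ta...
```

Call:
arm_command([
  {"tx": -0.16, "ty": -0.11},
  {"tx": -0.32, "ty": -0.22},
  {"tx": -0.48, "ty": -0.32},
  {"tx": -0.64, "ty": -0.43},
  {"tx": -0.8, "ty": -0.53},
  {"tx": -0.96, "ty": -0.64},
  {"tx": -1, "ty": -0.66},
])

```text
validation failed for argument at $.ta...
```

Call:
arm_command([
  {"tx": -0.12, "ty": -0.15},
  {"tx": -0.24, "ty": -0.3},
  {"tx": -0.36, "ty": -0.46},
  {"tx": -0.48, "ty": -0.61},
  {"tx": -0.6, "ty": -0.76},
  {"tx": -0.68, "ty": -0.86},
  {"tx": -0.68, "ty": -0.86},
])

```text
validation failed for argument at $.ta...
```

```bash
python3 -c "
from h import *
go(351.5,-294.4,180,56)"
```

```text
pos [151.6 580.  230.3] yang 75.3 q6 -0.09 t 0.1 F [0.5 0.1 0.7] w 85.5
   go [-2.0731 -3.9765  0.2582] world turn -19.3 -> yaw 0.0537 (alt -0.4463)
```

Call:
arm_command([
  {"tx": -0.15, "ty": -0.15, "tz": 0.0, "yaw": 0.015},
  {"tx": -0.3, "ty": -0.3, "tz": 0.0, "yaw": 0.03},
  {"tx": -0.45, "ty": -0.45, "tz": 0.0, "yaw": 0.045},
  {"tx": -0.6, "ty": -0.6, "tz": 0.0, "yaw": 0.054},
  {"tx": -0.75, "ty": -0.75, "tz": 0.0, "yaw": 0.054},
  {"tx": -0.9, "ty": -0.9, "tz": 0.0, "yaw": 0.054},
  {"tx": -1.0, "ty": -1.0, "tz": 0.0, "yaw": 0.054},
])

```text
time_s: 0.68
ee_pos: [295.3, 333.9, 230.9]
orientation: [0.293, 0.956, -0.0, 0.0]
wrist_force: [0.4, 0.4, 1.0]
width: 85.4
grasp_force: 0.0
```

Call:
arm_command([
  {"tx": -0.16, "ty": -0.11, "tz": 0.0, "yaw": 0.0},
  {"tx": -0.32, "ty": -0.22, "tz": 0.0, "yaw": 0.0},
  {"tx": -0.48, "ty": -0.32, "tz": 0.0, "yaw": 0.0},
  {"tx": -0.64, "ty": -0.43, "tz": 0.0, "yaw": 0.0},
  {"tx": -0.8, "ty": -0.53, "tz": 0.0, "yaw": 0.0},
  {"tx": -0.96, "ty": -0.64, "tz": 0.0, "yaw": 0.0},
  {"tx": -1.0, "ty": -0.66, "tz": 0.0, "yaw": 0.0},
])

```text
time_s: 1.27
ee_pos: [387.4, 110.4, 231.1]
orientation: [0.295, 0.955, -0.001, 0.0]
wrist_force: [0.5, 0.5, -0.4]
width: 85.5
grasp_force: 0.0
```

Call:
arm_command([
  {"tx": -0.12, "ty": -0.15, "tz": 0.0, "yaw": 0.0},
  {"tx": -0.24, "ty": -0.3, "tz": 0.0, "yaw": 0.0},
  {"tx": -0.36, "ty": -0.46, "tz": 0.0, "yaw": 0.0},
  {"tx": -0.48, "ty": -0.61, "tz": 0.0, "yaw": 0.0},
  {"tx": -0.6, "ty": -0.76, "tz": 0.0, "yaw": 0.0},
  {"tx": -0.68, "ty": -0.86, "tz": 0.0, "yaw": 0.0},
  {"tx": -0.68, "ty": -0.86, "tz": 0.0, "yaw": 0.0},
])

```text
time_s: 1.85
ee_pos: [402.3, -107.5, 230.9]
orientation: [0.295, 0.955, -0.001, -0.0]
wrist_force: [-0.2, 0.5, 0.3]
width: 85.4
grasp_force: 0.0
```

```bash
python3 -c "
from h import *
go(351.5,-294.4,180,56)"
```

```text
pos [ 402.3 -107.5  230.9] yang 55.7 q6 -1.35 t 1.9 F [-0.2  0.5  0.3] w 85.4
   go [-0.3176 -0.9146  0.2561] world turn 0.3 -> yaw -0.0009 (alt 0.4991)
```

Call:
arm_command([
  {"tx": -0.05, "ty": -0.14, "tz": 0.04, "yaw": 0.0},
  {"tx": -0.1, "ty": -0.3, "tz": 0.08, "yaw": 0.0},
  {"tx": -0.16, "ty": -0.46, "tz": 0.12, "yaw": 0.0},
  {"tx": -0.21, "ty": -0.62, "tz": 0.16, "yaw": 0.0},
  {"tx": -0.27, "ty": -0.78, "tz": 0.21, "yaw": 0.0},
  {"tx": -0.318, "ty": -0.915, "tz": 0.256, "yaw": 0.0},
  {"tx": -0.318, "ty": -0.915, "tz": 0.256, "yaw": 0.0},
  {"tx": -0.318, "ty": -0.915, "tz": 0.256, "yaw": 0.0},
  {"tx": -0.318, "ty": -0.915, "tz": 0.256, "yaw": 0.0},
])

```text
time_s: 2.6
ee_pos: [352.8, -290.0, 179.9]
orientation: [0.293, 0.956, 0.001, -0.0]
wrist_force: [0.2, 0.1, -0.1]
width: 85.5
grasp_force: 0.0
```

```bash
python3 -c "
from h import *
p,d,c=snap('wrist','w1.png');W=cloud(d,c)
bar(W,(351.5,-294),60,84)
go(351.5,-294.4,54,56)"
```

```text
bar 641 [ 348.2 -295.2] [10.1 34.2] long axis deg 147.3
pos [ 353.1 -289.9  180.2] yang 55.9 q6 -1.78 t 2.6 F [-0.8  0.7 -0. ] w 85.0
   go [-0.0061 -0.0234  0.6309] world turn 0.1 -> yaw -0.0002 (alt 0.4998)
```

View pics/w1.png

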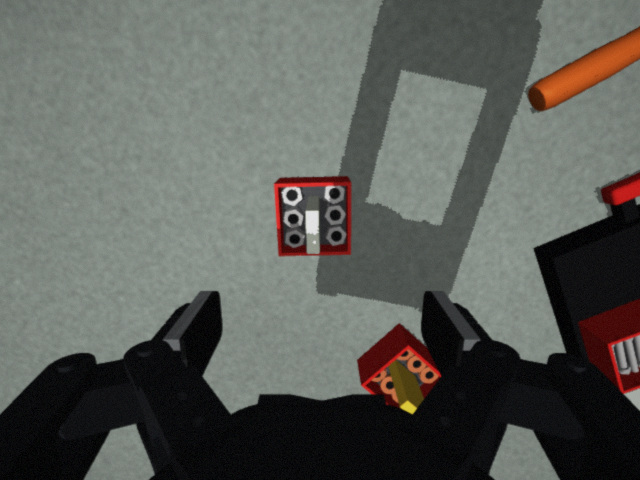

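The wrist view shows the nut bin at (313,216), with its white bar running straight up the picture between the open fingers. The washers appear at (400,365).

Call:
arm_command([
  {"tx": 0.0, "ty": -0.027, "tz": 0.1, "yaw": -0.003},
  {"tx": 0.0, "ty": -0.027, "tz": 0.25, "yaw": -0.003},
  {"tx": 0.0, "ty": -0.027, "tz": 0.4, "yaw": -0.003},
  {"tx": 0.0, "ty": -0.027, "tz": 0.4, "yaw": -0.003},
  {"tx": 0.0, "ty": -0.027, "tz": 0.4, "yaw": -0.003},
  {"tx": 0.0, "ty": -0.027, "tz": 0.4, "yaw": -0.003},
])

```text
time_s: 3.15
ee_pos: [350.6, -295.3, 101.9]
orientation: [0.284, 0.959, -0.0, 0.001]
wrist_force: [-0.3, -0.7, -0.6]
width: 85.5
grasp_force: 0.0
```

```bash
python3 -c "
from h import *
go(350,-295,54,57)"
```

```text
pos [ 350.6 -295.3  101.9] yang 57.1 q6 -1.81 t 3.1 F [-0.3 -0.7 -0.6] w 85.5
   go [ 0.0038 -0.0003  0.2396] world turn -0.1 -> yaw 0.0002 (alt -0.4998)
```

Call:
arm_command([
  {"tx": 0.0, "ty": 0.0, "tz": 0.06, "yaw": 0.0},
  {"tx": 0.0, "ty": 0.0, "tz": 0.14, "yaw": 0.0},
  {"tx": 0.0, "ty": 0.0, "tz": 0.2, "yaw": 0.0},
  {"tx": 0.0, "ty": 0.0, "tz": 0.24, "yaw": 0.0},
  {"tx": 0.0, "ty": 0.0, "tz": 0.24, "yaw": 0.0},
  {"tx": 0.0, "ty": 0.0, "tz": 0.24, "yaw": 0.0},
])

```text
time_s: 3.65
ee_pos: [350.2, -295.9, 53.4]
orientation: [0.284, 0.959, -0.0, 0.001]
wrist_force: [-0.5, -0.1, 0.9]
width: 85.3
grasp_force: 0.0
```

Call:
arm_command([
  {"tx": 0.0, "ty": 0.0, "tz": 0.0, "yaw": 0.0},
  {"tx": 0.0, "ty": 0.0, "tz": 0.0, "yaw": 0.0},
  {"tx": 0.0, "ty": 0.0, "tz": 0.0, "yaw": 0.0},
  {"tx": 0.0, "ty": 0.0, "tz": 0.0, "yaw": 0.0},
  {"tx": 0.0, "ty": 0.0, "tz": 0.0, "yaw": 0.0},
  {"tx": 0.0, "ty": 0.0, "tz": 0.0, "yaw": 0.0},
  {"tx": 0.0, "ty": 0.0, "tz": 0.0, "yaw": 0.0},
  {"tx": 0.0, "ty": 0.0, "tz": 0.0, "yaw": 0.0},
  {"tx": 0.0, "ty": 0.0, "tz": 0.0, "yaw": 0.0},
  {"tx": 0.0, "ty": 0.0, "tz": 0.0, "yaw": 0.0},
], claw=255, grip_force=35)

```text
time_s: 4.48
ee_pos: [349.6, -295.5, 52.2]
orientation: [0.284, 0.959, -0.0, 0.0]
wrist_force: [-0.3, -0.3, 0.8]
width: 9.5
grasp_force: 40.6
```

```bash
python3 -c "
from h import *
go(653.8,-27,180,81.2)"
```

```text
pos [ 349.6 -295.5   52.2] yang 57.0 q6 -1.81 t 4.5 F [-0.3 -0.3  0.8] w 9.5
   go [-0.5442  1.9543 -0.6392] world turn 24.2 -> yaw -0.0673 (alt 0.4327)
```

Call:
arm_command([
  {"tx": 0.0, "ty": 0.0, "tz": -0.02, "yaw": 0.0},
  {"tx": 0.0, "ty": 0.0, "tz": -0.07, "yaw": 0.0},
  {"tx": 0.0, "ty": 0.0, "tz": -0.14, "yaw": 0.0},
  {"tx": 0.0, "ty": 0.0, "tz": -0.22, "yaw": 0.0},
  {"tx": 0.0, "ty": 0.0, "tz": -0.3, "yaw": 0.0},
  {"tx": 0.0, "ty": 0.0, "tz": -0.38, "yaw": 0.0},
  {"tx": 0.0, "ty": 0.0, "tz": -0.45, "yaw": 0.0},
  {"tx": 0.0, "ty": 0.0, "tz": -0.5, "yaw": 0.0},
  {"tx": 0.0, "ty": 0.0, "tz": -0.53, "yaw": 0.0},
  {"tx": 0.0, "ty": 0.0, "tz": -0.54, "yaw": 0.0},
  {"tx": 0.0, "ty": 0.0, "tz": -0.54, "yaw": 0.0},
])

```text
time_s: 5.4
ee_pos: [349.7, -295.4, 160.4]
orientation: [0.284, 0.959, -0.0, 0.0]
wrist_force: [1.0, 0.5, -2.6]
width: 9.4
grasp_force: 40.2
```

Call:
arm_command([
  {"tx": -0.01, "ty": 0.02, "tz": 0.0, "yaw": 0.0},
  {"tx": -0.02, "ty": 0.07, "tz": 0.0, "yaw": -0.002},
  {"tx": -0.04, "ty": 0.15, "tz": 0.0, "yaw": -0.005},
  {"tx": -0.07, "ty": 0.25, "tz": 0.0, "yaw": -0.009},
  {"tx": -0.1, "ty": 0.35, "tz": 0.0, "yaw": -0.013},
  {"tx": -0.12, "ty": 0.45, "tz": 0.0, "yaw": -0.017},
  {"tx": -0.15, "ty": 0.55, "tz": 0.0, "yaw": -0.021},
  {"tx": -0.18, "ty": 0.65, "tz": 0.0, "yaw": -0.025},
  {"tx": -0.21, "ty": 0.75, "tz": 0.0, "yaw": -0.029},
  {"tx": -0.24, "ty": 0.85, "tz": 0.0, "yaw": -0.032},
  {"tx": -0.26, "ty": 0.93, "tz": 0.0, "yaw": -0.034},
  {"tx": -0.27, "ty": 0.97, "tz": 0.0, "yaw": -0.035},
])

```text
time_s: 6.4
ee_pos: [501.6, -159.6, 159.1]
orientation: [0.176, 0.984, 0.001, -0.001]
wrist_force: [-0.3, -0.7, -2.4]
width: 9.2
grasp_force: 40.2
```

```bash
python3 -c "
from h import *
go(653.8,-27,160,81.2)"
```

```text
pos [ 501.6 -159.6  159.1] yang 69.8 q6 -1.62 t 6.4 F [-0.3 -0.7 -2.4] w 9.2
   go [-0.4845  0.8856 -0.0046] world turn 11.4 -> yaw -0.0318 (alt 0.4682)
```

Call:
arm_command([
  {"tx": -0.01, "ty": 0.02, "tz": 0.0, "yaw": 0.0},
  {"tx": -0.04, "ty": 0.07, "tz": 0.0, "yaw": -0.003},
  {"tx": -0.08, "ty": 0.15, "tz": 0.0, "yaw": -0.006},
  {"tx": -0.13, "ty": 0.24, "tz": 0.0, "yaw": -0.01},
  {"tx": -0.19, "ty": 0.35, "tz": 0.0, "yaw": -0.014},
  {"tx": -0.25, "ty": 0.46, "tz": 0.0, "yaw": -0.018},
  {"tx": -0.31, "ty": 0.57, "tz": 0.0, "yaw": -0.022},
  {"tx": -0.37, "ty": 0.67, "tz": 0.0, "yaw": -0.026},
  {"tx": -0.42, "ty": 0.76, "tz": 0.0, "yaw": -0.029},
  {"tx": -0.45, "ty": 0.83, "tz": 0.0, "yaw": -0.031},
  {"tx": -0.475, "ty": 0.87, "tz": 0.0, "yaw": -0.032},
  {"tx": -0.484, "ty": 0.886, "tz": 0.0, "yaw": -0.032},
])

```text
time_s: 7.4
ee_pos: [653.7, -29.0, 159.7]
orientation: [0.077, 0.997, 0.0, -0.0]
wrist_force: [-0.4, -0.9, -2.8]
width: 9.4
grasp_force: 40.2
```

Call:
arm_command([
  {"tx": 0.0, "ty": 0.0, "tz": 0.0, "yaw": 0.0},
  {"tx": 0.0, "ty": 0.0, "tz": 0.0, "yaw": 0.0},
  {"tx": 0.0, "ty": 0.0, "tz": 0.0, "yaw": 0.0},
])

```text
time_s: 7.65
ee_pos: [652.5, -30.7, 160.1]
orientation: [0.078, 0.997, -0.0, -0.0]
wrist_force: [-0.8, -0.1, -2.2]
width: 9.3
grasp_force: 40.2
```

```bash
python3 - <<'E'
from h import *
s=state();p,d,c=snap('wrist','w2.png');W=cloud(d,c)
hsv=cv2.cvtColor(p,cv2.COLOR_RGB2HSV)
red=((hsv[...,0]<6)|(hsv[...,0]>174))&(hsv[...,1]>150)&(hsv[...,2]>60)
k,lab,st,ce=cv2.connectedComponentsWithStats(red.astype(np.uint8))
for i in range(1,k):
    if st[i,4]<300: continue
    q=W[lab==i];q=q[~np.isnan(q[:,0])];zt=np.percentile(q[:,2],97);t=q[q[:,2]>zt-5]
    r=cv2.minAreaRect(t[:,:2].astype(np.float32));print(ce[i].round(),np.round(r[0],1),np.round(r[1],1),round(r[2],1),'ztop',zt.round(1))
go(653.8,-27,160,81.2)
E
```

```text
[324.  11.] [497.9  -4.1] [122.7  14. ] 81.1 ztop 23.2
[  8. 149.] [ 559.1 -277.2] [ 6.3 15.1] 72.0 ztop 22.8
[326. 230.] [648.9 -30.4] [64.2 60.3] 80.9 ztop 148.2
pos [652.6 -30.7 160.1] yang 81.0 q6 -1.54 t 7.7 F [-0.7 -0.2 -2.5] w 9.2
   go [-0.0032  0.0192  0.0007] world turn 0.2 -> yaw -0.0004 (alt 0.4996)
```

View pics/w2.png

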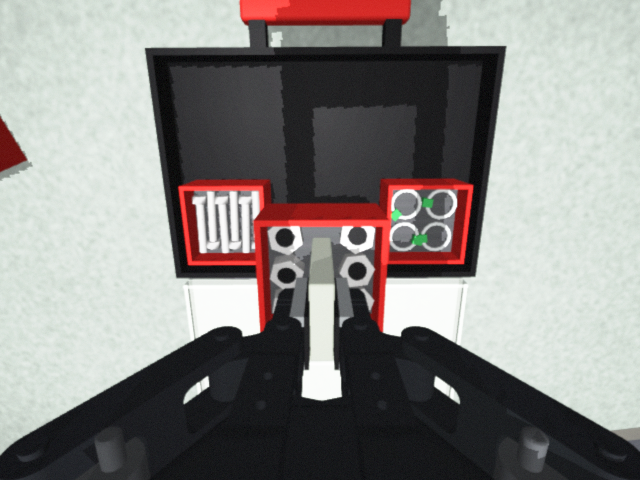

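The view shows the held nut bin at (322,270), between the bolts (left, 225,225) and clamps (right, 427,222). It needs a slight shift to the right, towards +y.

```bash
cat >> h.py <<'E'
def reds(p,W,zl,zh,mn=150):
    hsv=cv2.cvtColor(p,cv2.COLOR_RGB2HSV)
    red=((hsv[...,0]<6)|(hsv[...,0]>174))&(hsv[...,1]>140)&(hsv[...,2]>60)&(W[...,2]>zl)&(W[...,2]<zh)
    k,lab,st,ce=cv2.connectedComponentsWithStats(red.astype(np.uint8))
    for i in range(1,k):
        if st[i,4]<mn: continue
        q=W[lab==i];r=cv2.minAreaRect(q[:,:2].astype(np.float32))
        print(ce[i].round(),'rect',np.round(r[0],1),np.round(r[1],1),round(r[2],1),'ztop',np.percentile(q[:,2],97).round(1))
E
python3 - <<'E'
from h import *
p,d,c=snap('wrist');W=cloud(d,c)
reds(p,W,38,52);reds(p,W,140,155)
E
```

```text
[213. 222.] rect [ 639.3 -106.6] [64.6 64.5] 81.2 ztop 45.0
[435. 223.] rect [663.4  51.7] [64.6 64.4] 81.4 ztop 44.9
[321. 252.] rect [648.9 -30.3] [64.4 59.9] 81.2 ztop 148.8
```

Call:
arm_command([
  {"tx": 0.0, "ty": 0.006, "tz": 0.02, "yaw": -0.001},
  {"tx": 0.0, "ty": 0.016, "tz": 0.06, "yaw": -0.001},
  {"tx": 0.0, "ty": 0.016, "tz": 0.12, "yaw": -0.001},
  {"tx": 0.0, "ty": 0.016, "tz": 0.18, "yaw": -0.001},
  {"tx": 0.0, "ty": 0.016, "tz": 0.24, "yaw": -0.001},
  {"tx": 0.0, "ty": 0.016, "tz": 0.3, "yaw": -0.001},
  {"tx": 0.0, "ty": 0.016, "tz": 0.36, "yaw": -0.001},
  {"tx": 0.0, "ty": 0.016, "tz": 0.41, "yaw": -0.001},
  {"tx": 0.0, "ty": 0.016, "tz": 0.44, "yaw": -0.001},
  {"tx": 0.0, "ty": 0.016, "tz": 0.46, "yaw": -0.001},
  {"tx": 0.0, "ty": 0.016, "tz": 0.46, "yaw": -0.001},
  {"tx": 0.0, "ty": 0.016, "tz": 0.46, "yaw": -0.001},
])

```text
time_s: 8.75
ee_pos: [653.8, -26.7, 68.3]
orientation: [0.074, 0.997, -0.0, 0.0]
wrist_force: [0.5, -0.1, -2.3]
width: 9.5
grasp_force: 40.2
```

```bash
python3 - <<'E'
from h import *
p,d,c=snap('wrist');W=cloud(d,c)
reds(p,W,38,48.5);reds(p,W,49,64)
go(653,-27.5,56.2,81.3)
E
```

```text
[164. 267.] rect [ 639.2 -106.7] [65.9 65. ] 81.0 ztop 44.9
[476. 268.] rect [663.4  51.9] [65.3 65.1] 81.4 ztop 44.7
[321. 214.] rect [621.  -21.9] [63.9  0.8] 81.4 ztop 48.2
[267. 273.] rect [649.8 -55.7] [ 1.3 56. ] 82.4 ztop 48.1
[376. 274.] rect [658.3   1.9] [ 1.1 55.7] 80.9 ztop 48.2
[321. 253.] rect [650.4 -26.3] [64.5 60.4] 81.7 ztop 56.9
pos [654.1 -26.7  68.8] yang 81.5 q6 -1.54 t 8.8 F [ 0.  -0.1 -2.2] w 9.3
   go [ 0.0051 -0.0047  0.0632] world turn -0.2 -> yaw 0.0005 (alt -0.4995)
```

Call:
arm_command([
  {"tx": 0.004, "ty": -0.004, "tz": 0.01, "yaw": 0.0},
  {"tx": 0.004, "ty": -0.004, "tz": 0.02, "yaw": 0.0},
  {"tx": 0.004, "ty": -0.004, "tz": 0.03, "yaw": 0.0},
  {"tx": 0.004, "ty": -0.004, "tz": 0.04, "yaw": 0.0},
  {"tx": 0.004, "ty": -0.004, "tz": 0.048, "yaw": 0.0},
  {"tx": 0.004, "ty": -0.004, "tz": 0.054, "yaw": 0.0},
  {"tx": 0.004, "ty": -0.004, "tz": 0.058, "yaw": 0.0},
  {"tx": 0.004, "ty": -0.004, "tz": 0.061, "yaw": 0.0},
  {"tx": 0.004, "ty": -0.004, "tz": 0.063, "yaw": 0.0},
  {"tx": 0.004, "ty": -0.004, "tz": 0.063, "yaw": 0.0},
])

```text
time_s: 9.63
ee_pos: [653.1, -27.5, 57.2]
orientation: [0.074, 0.997, -0.0, 0.0]
wrist_force: [-0.1, -1.4, 3.1]
width: 9.1
grasp_force: 41.0
```

```bash
python3 - <<'E'
from h import *
p,d,c=snap('wrist');W=cloud(d,c)
reds(p,W,38,52)
go(653,-27.5,56.2,81.3)
E
```

```text
[153. 274.] rect [ 639.5 -106.7] [65.6 65.5] 81.1 ztop 44.8
[490. 275.] rect [663.8  51.9] [65.7 65.7] 81.1 ztop 44.7
[321. 253.] rect [649.7 -27.2] [64.4 60.4] 81.5 ztop 45.9
pos [653.1 -27.5  57.1] yang 81.5 q6 -1.54 t 9.7 F [-5.3  0.2  8.5] w 9.2
   go [ 0.0007 -0.      0.0047] world turn -0.2 -> yaw 0.0005 (alt -0.4995)
```

Call:
arm_command([
  {"tx": 0.0, "ty": 0.0, "tz": 0.0, "yaw": 0.0},
  {"tx": 0.0, "ty": 0.0, "tz": 0.0, "yaw": 0.0},
  {"tx": 0.0, "ty": 0.0, "tz": 0.0, "yaw": 0.0},
  {"tx": 0.0, "ty": 0.0, "tz": 0.0, "yaw": 0.0},
  {"tx": 0.0, "ty": 0.0, "tz": 0.0, "yaw": 0.0},
  {"tx": 0.0, "ty": 0.0, "tz": 0.0, "yaw": 0.0},
], claw=130)

```text
time_s: 10.18
ee_pos: [652.6, -27.3, 55.3]
orientation: [0.074, 0.997, -0.0, -0.0]
wrist_force: [0.3, 0.2, -0.2]
width: 41.6
grasp_force: 0.0
```

Call:
arm_command([
  {"tx": 0.0, "ty": 0.0, "tz": -0.03, "yaw": 0.0},
  {"tx": 0.0, "ty": 0.0, "tz": -0.1, "yaw": 0.0},
  {"tx": 0.0, "ty": 0.0, "tz": -0.22, "yaw": 0.0},
  {"tx": 0.0, "ty": 0.0, "tz": -0.36, "yaw": 0.0},
  {"tx": 0.0, "ty": 0.0, "tz": -0.5, "yaw": 0.0},
  {"tx": 0.0, "ty": 0.0, "tz": -0.62, "yaw": 0.0},
  {"tx": 0.0, "ty": 0.0, "tz": -0.62, "yaw": 0.0},
], claw=0)

```text
time_s: 10.77
ee_pos: [656.4, -27.7, 188.7]
orientation: [0.074, 0.997, -0.0, 0.006]
wrist_force: [0.3, 0.1, 0.8]
width: 85.4
grasp_force: 0.0
```

```bash
python3 - <<'E'
from h import *
p,d,c=snap('wrist');W=cloud(d,c)
reds(p,W,38,52);bar(W,(653,-27),65,95)
p,d,c=snap('top');W=cloud(d,c);reds(p,W,38,52,50);bar(W,(653,-27),65,95);bar(W,(541,-314),58,84)
go(541.5,-313.7,180,102.6)
E
```

```text
[227. 211.] rect [ 639.2 -106.4] [64.6 64.3] 81.3 ztop 45.0
[321. 210.] rect [651.9 -27.5] [64.1 63.9] 81.5 ztop 46.0
[416. 210.] rect [663.4  51.9] [64.8 64.5] 81.0 ztop 44.9
bar 614 [651.8 -27.5] [ 9.5 33.9] long axis deg 171.6
[458. 247.] rect [ 523.  -301.7] [82.2 43.8] 55.1 ztop 43.4
bar 0 [0. 0.] [0. 0.] long axis deg 90.0
bar 128 [ 541.7 -313.5] [34.6 11.4] long axis deg 11.0
pos [654.1 -27.5 182.9] yang 81.5 q6 -1.54 t 10.9 F [ 0.  -0.2 -0.2] w 85.3
   go [ 0.3446 -1.4988  0.0126] world turn 21.1 -> yaw -0.0587 (alt 0.4413)
```

Call:
arm_command([
  {"tx": 0.03, "ty": -0.12, "tz": 0.0, "yaw": -0.01},
  {"tx": 0.06, "ty": -0.26, "tz": 0.0, "yaw": -0.02},
  {"tx": 0.09, "ty": -0.42, "tz": 0.0, "yaw": -0.03},
  {"tx": 0.13, "ty": -0.58, "tz": 0.0, "yaw": -0.04},
  {"tx": 0.17, "ty": -0.74, "tz": 0.0, "yaw": -0.05},
  {"tx": 0.21, "ty": -0.9, "tz": 0.0, "yaw": -0.059},
  {"tx": 0.24, "ty": -1.0, "tz": 0.0, "yaw": -0.059},
])

```text
time_s: 11.45
ee_pos: [573.4, -220.4, 178.3]
orientation: [-0.112, 0.994, 0.0, -0.001]
wrist_force: [0.0, 0.3, 0.1]
width: 85.2
grasp_force: 0.0
```

```bash
python3 -c "
from h import *
go(541.5,-313.7,180,102.6)"
```

```text
pos [ 573.4 -220.4  178.3] yang 102.8 q6 -2.24 t 11.4 F [0.  0.3 0.1] w 85.2
   go [ 0.2591 -0.4192 -0.0084] world turn -0.2 -> yaw 0.0007 (alt -0.4993)
```

Call:
arm_command([
  {"tx": 0.07, "ty": -0.12, "tz": 0.0, "yaw": 0.0},
  {"tx": 0.16, "ty": -0.26, "tz": 0.0, "yaw": 0.0},
  {"tx": 0.23, "ty": -0.37, "tz": 0.0, "yaw": 0.0},
  {"tx": 0.26, "ty": -0.42, "tz": 0.0, "yaw": 0.0},
  {"tx": 0.26, "ty": -0.42, "tz": 0.0, "yaw": 0.0},
  {"tx": 0.26, "ty": -0.42, "tz": 0.0, "yaw": 0.0},
  {"tx": 0.26, "ty": -0.42, "tz": 0.0, "yaw": 0.0},
])

```text
time_s: 12.03
ee_pos: [543.4, -310.1, 178.9]
orientation: [-0.111, 0.994, 0.001, -0.0]
wrist_force: [0.5, 1.7, 0.7]
width: 85.3
grasp_force: 0.0
```

```bash
python3 - <<'E'
from h import *
p,d,c=snap('wrist');W=cloud(d,c)
reds(p,W,34,52);bar(W,(541,-313),60,84)
go(541.5,-313.7,52,102.6)
E
```

```text
[317. 212.] rect [ 538.9 -314.5] [63.9 63.9] 12.6 ztop 40.9
[522. 338.] rect [ 618.  -103.2] [66.5 26.3] 76.8 ztop 44.5
[610. 371.] rect [624.4 -12.1] [88.  24.5] 70.2 ztop 45.3
bar 625 [ 538.8 -314.5] [34.   9.2] long axis deg 12.8
pos [ 543.6 -310.   179.1] yang 102.8 q6 -2.39 t 12.1 F [-0.9 -0.1  0.2] w 84.9
   go [ 0.0143 -0.0166  0.6354] world turn -0.2 -> yaw 0.0005 (alt -0.4995)
```

Call:
arm_command([
  {"tx": 0.028, "ty": -0.017, "tz": 0.1, "yaw": 0.0},
  {"tx": 0.028, "ty": -0.017, "tz": 0.25, "yaw": 0.0},
  {"tx": 0.028, "ty": -0.017, "tz": 0.38, "yaw": 0.0},
  {"tx": 0.028, "ty": -0.017, "tz": 0.4, "yaw": 0.0},
  {"tx": 0.028, "ty": -0.017, "tz": 0.4, "yaw": 0.0},
  {"tx": 0.028, "ty": -0.017, "tz": 0.4, "yaw": 0.0},
])

```text
time_s: 12.58
ee_pos: [539.3, -315.4, 100.5]
orientation: [-0.111, 0.994, -0.0, 0.0]
wrist_force: [1.3, -0.5, -0.1]
width: 85.2
grasp_force: 0.0
```

```bash
python3 -c "
from h import *
go(538.8,-314.5,53,102.7)"
```

```text
pos [ 539.3 -315.4  100.5] yang 102.8 q6 -2.4 t 12.6 F [ 1.3 -0.5 -0.1] w 85.2
   go [0.0014 0.0047 0.2376] world turn -0.1 -> yaw 0.0002 (alt -0.4998)
```

Call:
arm_command([
  {"tx": 0.0, "ty": 0.004, "tz": 0.06, "yaw": 0.0},
  {"tx": 0.0, "ty": 0.004, "tz": 0.14, "yaw": 0.0},
  {"tx": 0.0, "ty": 0.004, "tz": 0.2, "yaw": 0.0},
  {"tx": 0.0, "ty": 0.004, "tz": 0.238, "yaw": 0.0},
  {"tx": 0.0, "ty": 0.004, "tz": 0.238, "yaw": 0.0},
  {"tx": 0.0, "ty": 0.004, "tz": 0.238, "yaw": 0.0},
])

```text
time_s: 13.08
ee_pos: [538.2, -315.0, 51.7]
orientation: [-0.111, 0.994, 0.0, -0.0]
wrist_force: [0.0, -0.4, 1.8]
width: 85.3
grasp_force: 0.0
```

Call:
arm_command([
  {"tx": 0.0, "ty": 0.0, "tz": 0.0, "yaw": 0.0},
  {"tx": 0.0, "ty": 0.0, "tz": 0.0, "yaw": 0.0},
  {"tx": 0.0, "ty": 0.0, "tz": 0.0, "yaw": 0.0},
  {"tx": 0.0, "ty": 0.0, "tz": 0.0, "yaw": 0.0},
  {"tx": 0.0, "ty": 0.0, "tz": 0.0, "yaw": 0.0},
  {"tx": 0.0, "ty": 0.0, "tz": 0.0, "yaw": 0.0},
  {"tx": 0.0, "ty": 0.0, "tz": 0.0, "yaw": 0.0},
  {"tx": 0.0, "ty": 0.0, "tz": 0.0, "yaw": 0.0},
  {"tx": 0.0, "ty": 0.0, "tz": 0.0, "yaw": 0.0},
  {"tx": 0.0, "ty": 0.0, "tz": 0.0, "yaw": 0.0},
], claw=255, grip_force=35)

```text
time_s: 13.92
ee_pos: [538.4, -315.1, 52.0]
orientation: [-0.111, 0.994, 0.0, 0.0]
wrist_force: [-0.2, 1.1, 2.7]
width: 8.8
grasp_force: 40.7
```

Call:
arm_command([
  {"tx": 0.0, "ty": 0.0, "tz": -0.02, "yaw": 0.0},
  {"tx": 0.0, "ty": 0.0, "tz": -0.07, "yaw": 0.0},
  {"tx": 0.0, "ty": 0.0, "tz": -0.14, "yaw": 0.0},
  {"tx": 0.0, "ty": 0.0, "tz": -0.22, "yaw": 0.0},
  {"tx": 0.0, "ty": 0.0, "tz": -0.3, "yaw": 0.0},
  {"tx": 0.0, "ty": 0.0, "tz": -0.38, "yaw": 0.0},
  {"tx": 0.0, "ty": 0.0, "tz": -0.45, "yaw": 0.0},
  {"tx": 0.0, "ty": 0.0, "tz": -0.5, "yaw": 0.0},
  {"tx": 0.0, "ty": 0.0, "tz": -0.53, "yaw": 0.0},
  {"tx": 0.0, "ty": 0.0, "tz": -0.54, "yaw": 0.0},
  {"tx": 0.0, "ty": 0.0, "tz": -0.54, "yaw": 0.0},
])

```text
time_s: 14.83
ee_pos: [538.5, -315.2, 160.3]
orientation: [-0.111, 0.994, -0.0, 0.0]
wrist_force: [-1.1, 0.0, -2.1]
width: 9.3
grasp_force: 40.2
```

```bash
python3 -c "
from h import *
go(560.2,-94.6,160,81.3)"
```

```text
pos [ 538.5 -315.2  160.3] yang 102.7 q6 -2.4 t 14.8 F [-1.1  0.  -2.1] w 9.3
   go [-0.3485  1.0522  0.0011] world turn -21.4 -> yaw 0.0594 (alt -0.4406)
```

Call:
arm_command([
  {"tx": -0.01, "ty": 0.02, "tz": 0.0, "yaw": 0.0},
  {"tx": -0.03, "ty": 0.08, "tz": 0.0, "yaw": 0.005},
  {"tx": -0.06, "ty": 0.17, "tz": 0.0, "yaw": 0.012},
  {"tx": -0.09, "ty": 0.28, "tz": 0.0, "yaw": 0.02},
  {"tx": -0.13, "ty": 0.4, "tz": 0.0, "yaw": 0.028},
  {"tx": -0.17, "ty": 0.52, "tz": 0.0, "yaw": 0.036},
  {"tx": -0.21, "ty": 0.64, "tz": 0.0, "yaw": 0.044},
  {"tx": -0.25, "ty": 0.76, "tz": 0.0, "yaw": 0.05},
  {"tx": -0.29, "ty": 0.86, "tz": 0.0, "yaw": 0.055},
  {"tx": -0.32, "ty": 0.94, "tz": 0.0, "yaw": 0.058},
  {"tx": -0.34, "ty": 0.98, "tz": 0.0, "yaw": 0.0594},
  {"tx": -0.348, "ty": 1.0, "tz": 0.0, "yaw": 0.0594},
])

```text
time_s: 15.83
ee_pos: [562.0, -103.1, 158.9]
orientation: [0.075, 0.997, 0.0, -0.001]
wrist_force: [-0.4, -0.5, -2.5]
width: 9.0
grasp_force: 40.2
```

Call:
arm_command([
  {"tx": 0.0, "ty": 0.02, "tz": 0.0, "yaw": 0.0},
  {"tx": 0.0, "ty": 0.04, "tz": 0.0, "yaw": 0.0},
  {"tx": 0.0, "ty": 0.05, "tz": 0.0, "yaw": 0.0},
  {"tx": 0.0, "ty": 0.05, "tz": 0.0, "yaw": 0.0},
  {"tx": 0.0, "ty": 0.05, "tz": 0.0, "yaw": 0.0},
  {"tx": 0.0, "ty": 0.05, "tz": 0.0, "yaw": 0.0},
])

```text
time_s: 16.33
ee_pos: [563.8, -95.4, 159.9]
orientation: [0.076, 0.997, -0.0, 0.0]
wrist_force: [1.1, -0.1, -2.2]
width: 9.9
grasp_force: 40.2
```

```bash
python3 - <<'E'
from h import *
p,d,c=snap('wrist');W=cloud(d,c)
reds(p,W,38,52);reds(p,W,141,155)
go(560.2,-94.6,68,81.3)
E
```

```text
[511. 312.] rect [663.1  52. ] [65.6 64.9] 81.4 ztop 44.7
[435. 295.] rect [648.2 -23.9] [58.7 56.7] 81.7 ztop 45.8
[322. 255.] rect [561.1 -95. ] [64.3 58.1] 80.9 ztop 148.8
pos [563.7 -95.3 159.9] yang 81.3 q6 -1.68 t 16.4 F [ 0.4 -0.6 -2. ] w 9.4
   go [0.0181 0.0011 0.4596] world turn 0.0 -> yaw -0.0000 (alt 0.5000)
```

Call:
arm_command([
  {"tx": 0.008, "ty": 0.001, "tz": 0.02, "yaw": 0.0},
  {"tx": 0.019, "ty": 0.001, "tz": 0.06, "yaw": 0.0},
  {"tx": 0.019, "ty": 0.001, "tz": 0.12, "yaw": 0.0},
  {"tx": 0.019, "ty": 0.001, "tz": 0.18, "yaw": 0.0},
  {"tx": 0.019, "ty": 0.001, "tz": 0.24, "yaw": 0.0},
  {"tx": 0.019, "ty": 0.001, "tz": 0.3, "yaw": 0.0},
  {"tx": 0.019, "ty": 0.001, "tz": 0.36, "yaw": 0.0},
  {"tx": 0.019, "ty": 0.001, "tz": 0.41, "yaw": 0.0},
  {"tx": 0.019, "ty": 0.001, "tz": 0.44, "yaw": 0.0},
  {"tx": 0.019, "ty": 0.001, "tz": 0.458, "yaw": 0.0},
  {"tx": 0.019, "ty": 0.001, "tz": 0.458, "yaw": 0.0},
  {"tx": 0.019, "ty": 0.001, "tz": 0.458, "yaw": 0.0},
])

```text
time_s: 17.38
ee_pos: [560.3, -94.1, 68.5]
orientation: [0.076, 0.997, -0.0, 0.0]
wrist_force: [0.1, 0.1, -0.7]
width: 9.4
grasp_force: 40.2
```

```bash
python3 - <<'E'
from h import *
p,d,c=snap('wrist','w3.png');W=cloud(d,c)
reds(p,W,38,48.5);reds(p,W,51,64)
go(560.2,-94.6,56,81.3)
E
```

```text
[322. 218.] rect [529.6 -89.4] [64.  1.] 81.6 ztop 48.2
[267. 275.] rect [ 557.8 -123.1] [ 0.6 54. ] 81.2 ztop 48.2
[376. 275.] rect [566.8 -65.8] [ 0.7 55.1] 81.1 ztop 48.2
[576. 357.] rect [635.7  50. ] [27.1 63.7] 10.2 ztop 44.6
[498. 356.] rect [625.2  -2.2] [30.9 14.2] 50.3 ztop 45.6
[630. 409.] rect [672.3  79.3] [10.  55.1] 78.7 ztop 44.4
[322. 256.] rect [557.9 -93.8] [64.3 58.2] 81.3 ztop 57.4
pos [560.6 -94.2  69. ] yang 81.3 q6 -1.68 t 17.4 F [ 0.4  0.5 -1.5] w 9.2
   go [ 0.0019 -0.0022  0.0649] world turn -0.0 -> yaw 0.0001 (alt -0.4999)
```

Call:
arm_command([
  {"tx": 0.003, "ty": -0.002, "tz": 0.01, "yaw": 0.0},
  {"tx": 0.003, "ty": -0.002, "tz": 0.02, "yaw": 0.0},
  {"tx": 0.003, "ty": -0.002, "tz": 0.03, "yaw": 0.0},
  {"tx": 0.003, "ty": -0.002, "tz": 0.04, "yaw": 0.0},
  {"tx": 0.003, "ty": -0.002, "tz": 0.048, "yaw": 0.0},
  {"tx": 0.003, "ty": -0.002, "tz": 0.054, "yaw": 0.0},
  {"tx": 0.003, "ty": -0.002, "tz": 0.058, "yaw": 0.0},
  {"tx": 0.003, "ty": -0.002, "tz": 0.061, "yaw": 0.0},
  {"tx": 0.003, "ty": -0.002, "tz": 0.063, "yaw": 0.0},
  {"tx": 0.003, "ty": -0.002, "tz": 0.063, "yaw": 0.0},
])

```text
time_s: 18.27
ee_pos: [559.7, -94.3, 56.9]
orientation: [0.076, 0.997, 0.0, 0.0]
wrist_force: [-3.2, 2.2, 7.9]
width: 9.3
grasp_force: 41.7
```

```bash
python3 - <<'E'
from h import *
p,d,c=snap('wrist');W=cloud(d,c)
reds(p,W,40,54)
go(560.2,-94.6,56,81.3)
E
```

```text
[321. 256.] rect [557.1 -93.9] [64.4 58.1] 81.4 ztop 45.9
[585. 371.] rect [639.9  45.9] [47.  22.7] 83.2 ztop 44.6
[516. 370.] rect [627.7  -0.8] [18.8 10.2] 80.2 ztop 45.4
pos [559.8 -94.3  57. ] yang 81.3 q6 -1.68 t 18.3 F [-5.3  2.3  7.7] w 9.1
   go [-0.0024 -0.0013  0.0048] world turn -0.0 -> yaw 0.0001 (alt -0.4999)
```

Contact is made, so I'm releasing and rising to look.

Call:
arm_command([
  {"tx": 0.0, "ty": 0.0, "tz": 0.0, "yaw": 0.0},
  {"tx": 0.0, "ty": 0.0, "tz": 0.0, "yaw": 0.0},
  {"tx": 0.0, "ty": 0.0, "tz": 0.0, "yaw": 0.0},
  {"tx": 0.0, "ty": 0.0, "tz": 0.0, "yaw": 0.0},
  {"tx": 0.0, "ty": 0.0, "tz": 0.0, "yaw": 0.0},
  {"tx": 0.0, "ty": 0.0, "tz": 0.0, "yaw": 0.0},
], claw=130)

```text
time_s: 18.82
ee_pos: [559.4, -94.4, 55.6]
orientation: [0.076, 0.997, 0.0, -0.0]
wrist_force: [0.8, 0.5, 1.1]
width: 41.7
grasp_force: 0.0
```

Call:
arm_command([
  {"tx": 0.0, "ty": 0.0, "tz": -0.03, "yaw": 0.0},
  {"tx": 0.0, "ty": 0.0, "tz": -0.1, "yaw": 0.0},
  {"tx": 0.0, "ty": 0.0, "tz": -0.22, "yaw": 0.0},
  {"tx": 0.0, "ty": 0.0, "tz": -0.36, "yaw": 0.0},
  {"tx": 0.0, "ty": 0.0, "tz": -0.5, "yaw": 0.0},
  {"tx": 0.0, "ty": 0.0, "tz": -0.64, "yaw": 0.0},
  {"tx": 0.0, "ty": 0.0, "tz": -0.7, "yaw": 0.0},
  {"tx": 0.0, "ty": 0.0, "tz": -0.7, "yaw": 0.0},
], claw=0)

```text
time_s: 19.48
ee_pos: [561.7, -95.0, 200.4]
orientation: [0.076, 0.997, -0.001, 0.004]
wrist_force: [0.6, -0.7, 0.4]
width: 85.3
grasp_force: 0.0
```

```bash
python3 - <<'E'
from h import *
p,d,c=snap('wrist');W=cloud(d,c)
reds(p,W,38,52);bar(W,(560,-94),65,95)
go(362,310,190,79)
E
```

```text
[322. 212.] rect [560.6 -94.3] [64.1 64. ] 81.1 ztop 45.9
[322. 292.] rect [ 639.2 -106.3] [64.3 65. ] 81.7 ztop 45.0
[399. 285.] rect [652.1 -27.4] [64.6 65.3] 81.8 ztop 45.9
[494. 287.] rect [663.1  51.9] [65.4 64.6] 81.3 ztop 44.8
bar 571 [560.4 -94.5] [ 9.7 34. ] long axis deg 171.2
pos [560.5 -94.7 197.6] yang 81.3 q6 -1.68 t 19.5 F [-0.   0.2 -0.5] w 85.6
   go [1.2869 1.8504 0.0322] world turn -2.3 -> yaw 0.0064 (alt -0.4936)
```

Call:
arm_command([
  {"tx": 0.08, "ty": 0.11, "tz": 0.0, "yaw": 0.0},
  {"tx": 0.17, "ty": 0.25, "tz": 0.0, "yaw": 0.002},
  {"tx": 0.27, "ty": 0.39, "tz": 0.0, "yaw": 0.004},
  {"tx": 0.37, "ty": 0.53, "tz": 0.0, "yaw": 0.006},
  {"tx": 0.47, "ty": 0.67, "tz": 0.0, "yaw": 0.006},
  {"tx": 0.57, "ty": 0.81, "tz": 0.0, "yaw": 0.006},
  {"tx": 0.65, "ty": 0.93, "tz": 0.0, "yaw": 0.006},
])

```text
time_s: 20.12
ee_pos: [456.4, 110.6, 193.1]
orientation: [0.094, 0.996, -0.0, -0.002]
wrist_force: [0.6, -0.1, -0.7]
width: 85.3
grasp_force: 0.0
```

```bash
python3 -c "
from h import *
go(362,309,185,79)"
```

```text
pos [456.4 110.6 193.1] yang 79.2 q6 -1.25 t 20.1 F [ 0.6 -0.1 -0.7] w 85.3
   go [0.6498 0.8858 0.0421] world turn -0.2 -> yaw 0.0005 (alt -0.4995)
```

Call:
arm_command([
  {"tx": 0.1, "ty": 0.14, "tz": 0.0, "yaw": 0.0},
  {"tx": 0.2, "ty": 0.28, "tz": 0.0, "yaw": 0.0},
  {"tx": 0.3, "ty": 0.42, "tz": 0.0, "yaw": 0.0},
  {"tx": 0.4, "ty": 0.55, "tz": 0.0, "yaw": 0.0},
  {"tx": 0.5, "ty": 0.68, "tz": 0.0, "yaw": 0.0},
  {"tx": 0.59, "ty": 0.8, "tz": 0.0, "yaw": 0.0},
  {"tx": 0.65, "ty": 0.885, "tz": 0.04, "yaw": 0.0},
  {"tx": 0.65, "ty": 0.885, "tz": 0.04, "yaw": 0.0},
  {"tx": 0.65, "ty": 0.885, "tz": 0.04, "yaw": 0.0},
  {"tx": 0.65, "ty": 0.885, "tz": 0.04, "yaw": 0.0},
  {"tx": 0.65, "ty": 0.885, "tz": 0.04, "yaw": 0.0},
])

```text
time_s: 21.03
ee_pos: [364.7, 306.4, 186.9]
orientation: [0.095, 0.995, -0.001, -0.0]
wrist_force: [0.5, -0.3, 1.0]
width: 85.3
grasp_force: 0.0
```

```bash
python3 - <<'E'
from h import *
p,d,c=snap('wrist','w4.png');W=cloud(d,c)
reds(p,W,34,52);bar(W,(362,309),60,84)
go(360.5,309,100,79)
E
```

```text
[325. 212.] rect [360.  310.9] [63.9 64.4] 78.8 ztop 41.0
bar 615 [359.7 311.1] [10.  33.7] long axis deg 169.1
pos [364.9 306.5 187.3] yang 79.1 q6 -0.79 t 21.1 F [ 0.3  0.7 -0.8] w 85.3
   go [0.0241 0.0085 0.4365] world turn -0.1 -> yaw 0.0002 (alt -0.4998)
```

View pics/w4.png

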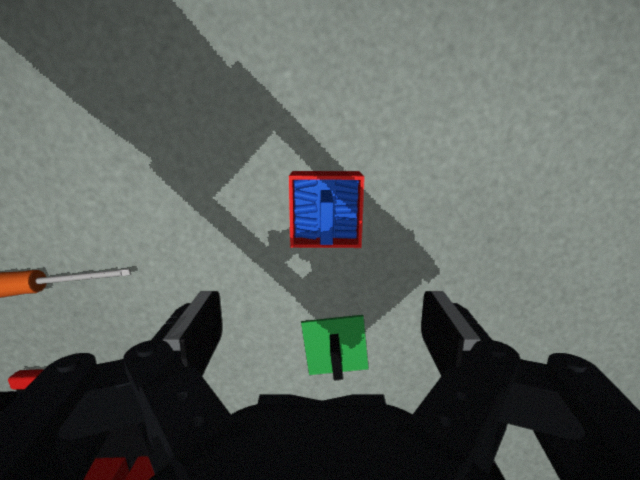

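The plug bin is at (326,210) with its blue bar pointing up the picture, and the cover is at (336,345). All is as expected.

Call:
arm_command([
  {"tx": 0.029, "ty": 0.017, "tz": 0.1, "yaw": 0.0},
  {"tx": 0.029, "ty": 0.017, "tz": 0.24, "yaw": 0.0},
  {"tx": 0.029, "ty": 0.017, "tz": 0.38, "yaw": 0.0},
  {"tx": 0.029, "ty": 0.017, "tz": 0.48, "yaw": 0.0},
  {"tx": 0.029, "ty": 0.017, "tz": 0.56, "yaw": 0.0},
  {"tx": 0.029, "ty": 0.017, "tz": 0.62, "yaw": 0.0},
  {"tx": 0.029, "ty": 0.017, "tz": 0.65, "yaw": 0.0},
  {"tx": 0.029, "ty": 0.017, "tz": 0.67, "yaw": 0.0},
  {"tx": 0.029, "ty": 0.017, "tz": 0.67, "yaw": 0.0},
  {"tx": 0.029, "ty": 0.017, "tz": 0.67, "yaw": 0.0},
])

```text
time_s: 21.92
ee_pos: [360.2, 312.1, 54.6]
orientation: [0.095, 0.996, 0.0, 0.0]
wrist_force: [0.5, 0.4, -0.0]
width: 85.7
grasp_force: 0.0
```

Call:
arm_command([
  {"tx": 0.0, "ty": 0.0, "tz": 0.0, "yaw": 0.0},
  {"tx": 0.0, "ty": 0.0, "tz": 0.0, "yaw": 0.0},
  {"tx": 0.0, "ty": 0.0, "tz": 0.0, "yaw": 0.0},
  {"tx": 0.0, "ty": 0.0, "tz": 0.0, "yaw": 0.0},
  {"tx": 0.0, "ty": 0.0, "tz": 0.0, "yaw": 0.0},
  {"tx": 0.0, "ty": 0.0, "tz": 0.0, "yaw": 0.0},
  {"tx": 0.0, "ty": 0.0, "tz": 0.0, "yaw": 0.0},
  {"tx": 0.0, "ty": 0.0, "tz": 0.0, "yaw": 0.0},
  {"tx": 0.0, "ty": 0.0, "tz": 0.0, "yaw": 0.0},
  {"tx": 0.0, "ty": 0.0, "tz": 0.0, "yaw": 0.0},
], claw=255, grip_force=35)

```text
time_s: 22.75
ee_pos: [359.5, 311.8, 53.7]
orientation: [0.094, 0.996, -0.0, -0.0]
wrist_force: [-0.5, 0.1, 0.7]
width: 9.1
grasp_force: 40.5
```

```bash
python3 -c "
from h import *
go(572.2,-15.4,160,81.3)"
```

```text
pos [359.5 311.8  53.7] yang 79.2 q6 -0.77 t 22.8 F [-0.5  0.1  0.7] w 9.1
   go [-1.3522 -1.4068 -0.5314] world turn 2.1 -> yaw -0.0059 (alt 0.4941)
```

Call:
arm_command([
  {"tx": 0.0, "ty": 0.0, "tz": -0.02, "yaw": 0.0},
  {"tx": 0.0, "ty": 0.0, "tz": -0.07, "yaw": 0.0},
  {"tx": 0.0, "ty": 0.0, "tz": -0.14, "yaw": 0.0},
  {"tx": 0.0, "ty": 0.0, "tz": -0.22, "yaw": 0.0},
  {"tx": 0.0, "ty": 0.0, "tz": -0.3, "yaw": 0.0},
  {"tx": 0.0, "ty": 0.0, "tz": -0.38, "yaw": 0.0},
  {"tx": 0.0, "ty": 0.0, "tz": -0.45, "yaw": 0.0},
  {"tx": 0.0, "ty": 0.0, "tz": -0.5, "yaw": 0.0},
  {"tx": 0.0, "ty": 0.0, "tz": -0.53, "yaw": 0.0},
  {"tx": 0.0, "ty": 0.0, "tz": -0.535, "yaw": 0.0},
])

```text
time_s: 23.58
ee_pos: [360.2, 312.3, 162.3]
orientation: [0.094, 0.996, 0.001, 0.001]
wrist_force: [0.0, 0.2, -1.5]
width: 9.2
grasp_force: 40.1
```

Call:
arm_command([
  {"tx": -0.02, "ty": -0.02, "tz": 0.0, "yaw": 0.0},
  {"tx": -0.06, "ty": -0.06, "tz": 0.0, "yaw": 0.0},
  {"tx": -0.12, "ty": -0.12, "tz": 0.0, "yaw": -0.001},
  {"tx": -0.19, "ty": -0.19, "tz": 0.0, "yaw": -0.002},
  {"tx": -0.27, "ty": -0.27, "tz": 0.0, "yaw": -0.003},
  {"tx": -0.35, "ty": -0.36, "tz": 0.0, "yaw": -0.004},
  {"tx": -0.43, "ty": -0.45, "tz": 0.0, "yaw": -0.005},
  {"tx": -0.51, "ty": -0.53, "tz": 0.0, "yaw": -0.006},
  {"tx": -0.58, "ty": -0.6, "tz": 0.0, "yaw": -0.006},
  {"tx": -0.63, "ty": -0.66, "tz": 0.0, "yaw": -0.006},
  {"tx": -0.66, "ty": -0.69, "tz": 0.0, "yaw": -0.006},
  {"tx": -0.67, "ty": -0.7, "tz": 0.0, "yaw": -0.006},
])

```text
time_s: 24.58
ee_pos: [465.0, 147.3, 159.7]
orientation: [0.077, 0.997, -0.0, -0.001]
wrist_force: [-0.5, 0.5, -1.2]
width: 9.3
grasp_force: 40.2
```

```bash
python3 -c "
from h import *
go(572.2,-15.4,160,81.3)"
```

```text
pos [465.  147.3 159.7] yang 81.2 q6 -1.22 t 24.6 F [-0.5  0.5 -1.2] w 9.3
   go [-0.6543 -0.7217 -0.0015] world turn 0.1 -> yaw -0.0003 (alt 0.4997)
```

Call:
arm_command([
  {"tx": -0.02, "ty": -0.02, "tz": 0.0, "yaw": 0.0},
  {"tx": -0.06, "ty": -0.06, "tz": 0.0, "yaw": 0.0},
  {"tx": -0.12, "ty": -0.13, "tz": 0.0, "yaw": 0.0},
  {"tx": -0.19, "ty": -0.21, "tz": 0.0, "yaw": 0.0},
  {"tx": -0.27, "ty": -0.29, "tz": 0.0, "yaw": 0.0},
  {"tx": -0.35, "ty": -0.38, "tz": 0.0, "yaw": 0.0},
  {"tx": -0.43, "ty": -0.47, "tz": 0.0, "yaw": 0.0},
  {"tx": -0.5, "ty": -0.55, "tz": 0.0, "yaw": 0.0},
  {"tx": -0.57, "ty": -0.62, "tz": 0.0, "yaw": 0.0},
  {"tx": -0.62, "ty": -0.68, "tz": 0.0, "yaw": 0.0},
  {"tx": -0.645, "ty": -0.71, "tz": 0.0, "yaw": 0.0},
  {"tx": -0.654, "ty": -0.722, "tz": 0.0, "yaw": 0.0},
])

```text
time_s: 25.58
ee_pos: [572.7, -14.2, 160.5]
orientation: [0.076, 0.997, -0.0, -0.0]
wrist_force: [-0.5, 0.1, -0.4]
width: 9.2
grasp_force: 40.2
```

Call:
arm_command([
  {"tx": 0.0, "ty": 0.0, "tz": 0.0, "yaw": 0.0},
  {"tx": 0.0, "ty": 0.0, "tz": 0.0, "yaw": 0.0},
  {"tx": 0.0, "ty": 0.0, "tz": 0.0, "yaw": 0.0},
  {"tx": 0.0, "ty": 0.0, "tz": 0.0, "yaw": 0.0},
])

```text
time_s: 25.92
ee_pos: [572.0, -12.5, 160.8]
orientation: [0.075, 0.997, 0.0, -0.0]
wrist_force: [0.2, 0.4, -2.1]
width: 9.2
grasp_force: 40.2
```

```bash
python3 - <<'E'
from h import *
p,d,c=snap('wrist');W=cloud(d,c)
reds(p,W,38,52);reds(p,W,139,155)
go(572.2,-15.4,70,81.3)
E
```

```text
[202. 214.] rect [560.6 -94.5] [64.7 64.1] 81.3 ztop 45.9
[234. 264.] rect [592.5 -87.8] [37.4  6. ] 86.1 ztop 45.9
[207. 297.] rect [ 633.6 -107.4] [61.4 54.6] 81.2 ztop 44.8
[431. 296.] rect [657.1  56.8] [56.6 51.5] 81.3 ztop 44.8
[321. 255.] rect [569.5 -12.3] [64.4 58.6] 81.4 ztop 147.9
pos [572.1 -12.6 160.8] yang 81.4 q6 -1.53 t 26.0 F [-0.8  0.1 -0.8] w 9.0
   go [-0.0028 -0.0137  0.4539] world turn -0.1 -> yaw 0.0002 (alt -0.4998)
```

Call:
arm_command([
  {"tx": -0.002, "ty": -0.006, "tz": 0.02, "yaw": 0.0},
  {"tx": -0.002, "ty": -0.0135, "tz": 0.06, "yaw": 0.0},
  {"tx": -0.002, "ty": -0.0135, "tz": 0.12, "yaw": 0.0},
  {"tx": -0.002, "ty": -0.0135, "tz": 0.18, "yaw": 0.0},
  {"tx": -0.002, "ty": -0.0135, "tz": 0.24, "yaw": 0.0},
  {"tx": -0.002, "ty": -0.0135, "tz": 0.3, "yaw": 0.0},
  {"tx": -0.002, "ty": -0.0135, "tz": 0.36, "yaw": 0.0},
  {"tx": -0.002, "ty": -0.0135, "tz": 0.41, "yaw": 0.0},
  {"tx": -0.002, "ty": -0.0135, "tz": 0.44, "yaw": 0.0},
  {"tx": -0.002, "ty": -0.0135, "tz": 0.452, "yaw": 0.0},
  {"tx": -0.002, "ty": -0.0135, "tz": 0.452, "yaw": 0.0},
  {"tx": -0.002, "ty": -0.0135, "tz": 0.452, "yaw": 0.0},
])

```text
time_s: 26.97
ee_pos: [572.7, -16.1, 70.7]
orientation: [0.076, 0.997, -0.0, 0.0]
wrist_force: [-0.1, 0.5, -1.7]
width: 9.2
grasp_force: 40.2
```

```bash
python3 - <<'E'
from h import *
p,d,c=snap('wrist');W=cloud(d,c)
reds(p,W,38,48.5);reds(p,W,51,64)
go(572.2,-15.4,57.5,81.3)
E
```

```text
[177. 261.] rect [560.7 -94.7] [65.4 64.9] 81.2 ztop 45.8
[322. 216.] rect [541.6 -11.6] [64.1  1. ] 81.1 ztop 48.0
[149. 352.] rect [ 606.4 -121.5] [15.6 34.5] 22.4 ztop 44.7
[496. 352.] rect [636.7  75.5] [37.1 16.7] 50.1 ztop 44.5
[321. 256.] rect [570.3 -16.1] [64.4 59. ] 81.2 ztop 57.9
pos [573.  -16.2  71.1] yang 81.3 q6 -1.54 t 27.0 F [-0.1  0.9 -0.9] w 9.0
   go [0.0044 0.0032 0.068 ] world turn -0.0 -> yaw 0.0001 (alt -0.4999)
```

Call:
arm_command([
  {"tx": 0.003, "ty": 0.005, "tz": 0.01, "yaw": 0.0},
  {"tx": 0.003, "ty": 0.005, "tz": 0.02, "yaw": 0.0},
  {"tx": 0.003, "ty": 0.005, "tz": 0.03, "yaw": 0.0},
  {"tx": 0.003, "ty": 0.005, "tz": 0.04, "yaw": 0.0},
  {"tx": 0.003, "ty": 0.005, "tz": 0.048, "yaw": 0.0},
  {"tx": 0.003, "ty": 0.005, "tz": 0.055, "yaw": 0.0},
  {"tx": 0.003, "ty": 0.005, "tz": 0.06, "yaw": 0.0},
  {"tx": 0.003, "ty": 0.005, "tz": 0.064, "yaw": 0.0},
  {"tx": 0.003, "ty": 0.005, "tz": 0.066, "yaw": 0.0},
  {"tx": 0.003, "ty": 0.005, "tz": 0.066, "yaw": 0.0},
])

```text
time_s: 27.85
ee_pos: [572.2, -15.2, 58.6]
orientation: [0.076, 0.997, -0.0, 0.0]
wrist_force: [-5.7, -1.3, 11.4]
width: 9.3
grasp_force: 42.0
```

```bash
python3 - <<'E'
from h import *
p,d,c=snap('wrist');W=cloud(d,c)
reds(p,W,40,54)
go(572.2,-15.4,57.5,81.3)
E
```

```text
[162. 249.] rect [557.2 -94.1] [65.4 57.8] 81.1 ztop 45.9
[321. 256.] rect [570. -15.] [64.7 59.1] 81.4 ztop 45.9
[180. 335.] rect [591.6 -93.4] [26.8  4.3] 80.5 ztop 45.7
[132. 367.] rect [ 605.6 -125.4] [10.4 24.1] 21.9 ztop 44.7
[512. 366.] rect [636.8  79.8] [25.7 10.9] 51.0 ztop 44.5
[322. 367.] rect [621.5 -23.2] [17.5  4. ] 82.5 ztop 45.6
pos [572.3 -15.2  58.7] yang 81.3 q6 -1.54 t 27.9 F [-5.4  0.1 10.9] w 9.1
   go [ 0.0002 -0.0008  0.0058] world turn -0.0 -> yaw 0.0001 (alt -0.4999)
```

Call:
arm_command([
  {"tx": 0.0, "ty": 0.0, "tz": 0.0, "yaw": 0.0},
  {"tx": 0.0, "ty": 0.0, "tz": 0.0, "yaw": 0.0},
  {"tx": 0.0, "ty": 0.0, "tz": 0.0, "yaw": 0.0},
  {"tx": 0.0, "ty": 0.0, "tz": 0.0, "yaw": 0.0},
  {"tx": 0.0, "ty": 0.0, "tz": 0.0, "yaw": 0.0},
  {"tx": 0.0, "ty": 0.0, "tz": 0.0, "yaw": 0.0},
], claw=130)

```text
time_s: 28.4
ee_pos: [571.7, -15.0, 56.9]
orientation: [0.076, 0.997, 0.0, -0.0]
wrist_force: [0.3, -0.9, -0.3]
width: 41.7
grasp_force: 0.0
```

Call:
arm_command([
  {"tx": 0.0, "ty": 0.0, "tz": -0.03, "yaw": 0.0},
  {"tx": 0.0, "ty": 0.0, "tz": -0.1, "yaw": 0.0},
  {"tx": 0.0, "ty": 0.0, "tz": -0.22, "yaw": 0.0},
  {"tx": 0.0, "ty": 0.0, "tz": -0.36, "yaw": 0.0},
  {"tx": 0.0, "ty": 0.0, "tz": -0.5, "yaw": 0.0},
  {"tx": 0.0, "ty": 0.0, "tz": -0.6, "yaw": 0.0},
  {"tx": 0.0, "ty": 0.0, "tz": -0.65, "yaw": 0.0},
  {"tx": 0.0, "ty": 0.0, "tz": -0.65, "yaw": 0.0},
], claw=0)

```text
time_s: 29.07
ee_pos: [573.7, -15.2, 190.6]
orientation: [0.076, 0.997, -0.0, 0.003]
wrist_force: [0.6, 0.6, 0.3]
width: 85.3
grasp_force: 0.0
```

```bash
python3 - <<'E'
from h import *
p,d,c=snap('wrist','w5.png');W=cloud(d,c)
reds(p,W,38,52);bar(W,(572,-15),65,95)
go(519,290.5,140,85.9)
E
```

```text
[228. 215.] rect [560.5 -94.4] [64.7 64. ] 81.3 ztop 46.1
[321. 215.] rect [572.7 -15.6] [64.1 63.9] 81.4 ztop 46.1
[242. 292.] rect [ 639.2 -106.4] [64.6 65.1] 81.3 ztop 44.9
[401. 292.] rect [663.2  52. ] [64.6 64.9] 81.1 ztop 44.8
[321. 296.] rect [652.1 -27.4] [64.2 65.3] 81.7 ztop 45.9
bar 613 [572.7 -15.6] [ 9.5 34.3] long axis deg 171.2
pos [572.6 -15.1 188.2] yang 81.3 q6 -1.54 t 29.1 F [-0.1 -0.5 -0.2] w 85.3
   go [0.4961 1.4699 0.24  ] world turn 4.6 -> yaw -0.0127 (alt 0.4873)
```

View pics/w5.png

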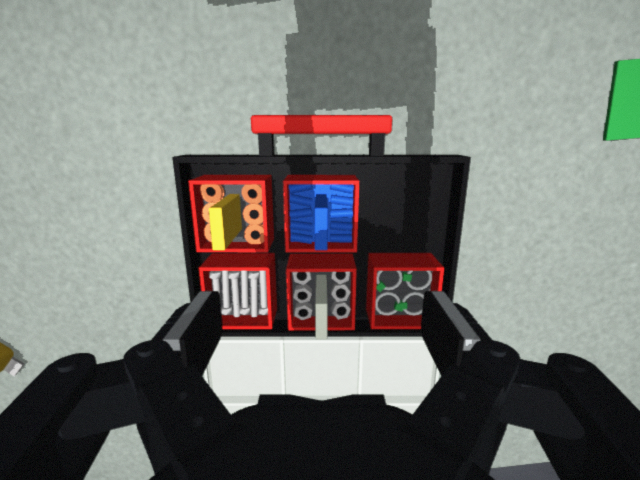

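All bins are in place: washers (231,215), plugs (321,215), bolts (236,297), nuts (321,296) and clamps (405,295), square and with nothing spilled. Next is the cover.

Call:
arm_command([
  {"tx": 0.05, "ty": 0.14, "tz": 0.0, "yaw": 0.0},
  {"tx": 0.1, "ty": 0.3, "tz": 0.0, "yaw": -0.004},
  {"tx": 0.15, "ty": 0.46, "tz": 0.0, "yaw": -0.008},
  {"tx": 0.21, "ty": 0.62, "tz": 0.0, "yaw": -0.012},
  {"tx": 0.27, "ty": 0.78, "tz": 0.0, "yaw": -0.0127},
  {"tx": 0.33, "ty": 0.94, "tz": 0.0, "yaw": -0.0127},
  {"tx": 0.35, "ty": 1.0, "tz": 0.0, "yaw": -0.0127},
])

```text
time_s: 29.7
ee_pos: [530.3, 196.8, 184.4]
orientation: [0.035, 0.999, 0.0, -0.002]
wrist_force: [0.3, -1.3, -0.1]
width: 85.0
grasp_force: 0.0
```

```bash
python3 -c "
from h import *
go(519,290.5,145,85.9)"
```

```text
pos [530.3 196.8 184.4] yang 86.0 q6 -1.24 t 29.7 F [ 0.3 -1.3 -0.1] w 85.0
   go [0.0877 0.4635 0.1975] world turn -0.1 -> yaw 0.0004 (alt -0.4996)
```

Call:
arm_command([
  {"tx": 0.03, "ty": 0.15, "tz": 0.02, "yaw": 0.0},
  {"tx": 0.06, "ty": 0.3, "tz": 0.08, "yaw": 0.0},
  {"tx": 0.08, "ty": 0.41, "tz": 0.15, "yaw": 0.0},
  {"tx": 0.088, "ty": 0.463, "tz": 0.2, "yaw": 0.0},
  {"tx": 0.088, "ty": 0.463, "tz": 0.2, "yaw": 0.0},
  {"tx": 0.088, "ty": 0.463, "tz": 0.2, "yaw": 0.0},
  {"tx": 0.088, "ty": 0.463, "tz": 0.2, "yaw": 0.0},
  {"tx": 0.088, "ty": 0.463, "tz": 0.2, "yaw": 0.0},
])

```text
time_s: 30.37
ee_pos: [522.7, 285.7, 147.7]
orientation: [0.037, 0.999, -0.0, 0.0]
wrist_force: [0.7, 0.4, -0.8]
width: 85.1
grasp_force: 0.0
```

```bash
cat >> h.py <<'E'
def green(p,W,zl,zh):
    hsv=cv2.cvtColor(p,cv2.COLOR_RGB2HSV)
    m=(abs(hsv[...,0].astype(int)-65)<14)&(hsv[...,1]>110)&(W[...,2]>zl)&(W[...,2]<zh)
    k,lab,st,ce=cv2.connectedComponentsWithStats(m.astype(np.uint8))
    for i in range(1,k):
        if st[i,4]<300: continue
        q=W[lab==i];r=cv2.minAreaRect(q[:,:2].astype(np.float32));print('green',ce[i].round(),np.round(r[0],1),np.round(r[1],1),round(r[2],1),'z',np.median(q[:,2]).round(1))
E
python3 - <<'E'
from h import *
p,d,c=snap('wrist');W=cloud(d,c)
green(p,W,3,15);bar(W,(519,290),20,45)
go(519,290.5,14,85.9)
E
```

```text
green [328. 212.] [518.5 291.8] [67.5 67.7] 85.8 z 4.8
bar 617 [518.4 292.1] [ 9.9 34.1] long axis deg 175.9
pos [522.8 285.8 148. ] yang 85.8 q6 -1.08 t 30.4 F [-0.   0.5 -0.5] w 85.2
   go [0.0215 0.0217 0.6698] world turn 0.1 -> yaw -0.0003 (alt 0.4997)
```

Call:
arm_command([
  {"tx": 0.024, "ty": 0.029, "tz": 0.1, "yaw": 0.0},
  {"tx": 0.024, "ty": 0.029, "tz": 0.24, "yaw": 0.0},
  {"tx": 0.024, "ty": 0.029, "tz": 0.38, "yaw": 0.0},
  {"tx": 0.024, "ty": 0.029, "tz": 0.48, "yaw": 0.0},
  {"tx": 0.024, "ty": 0.029, "tz": 0.56, "yaw": 0.0},
  {"tx": 0.024, "ty": 0.029, "tz": 0.62, "yaw": 0.0},
  {"tx": 0.024, "ty": 0.029, "tz": 0.65, "yaw": 0.0},
  {"tx": 0.024, "ty": 0.029, "tz": 0.67, "yaw": 0.0},
  {"tx": 0.024, "ty": 0.029, "tz": 0.67, "yaw": 0.0},
  {"tx": 0.024, "ty": 0.029, "tz": 0.67, "yaw": 0.0},
])

```text
time_s: 31.25
ee_pos: [518.4, 293.2, 14.2]
orientation: [0.036, 0.999, 0.0, 0.001]
wrist_force: [-0.4, -0.3, 0.1]
width: 85.4
grasp_force: 0.0
```

Call:
arm_command([
  {"tx": 0.0, "ty": 0.0, "tz": 0.0, "yaw": 0.0},
  {"tx": 0.0, "ty": 0.0, "tz": 0.0, "yaw": 0.0},
  {"tx": 0.0, "ty": 0.0, "tz": 0.0, "yaw": 0.0},
  {"tx": 0.0, "ty": 0.0, "tz": 0.0, "yaw": 0.0},
  {"tx": 0.0, "ty": 0.0, "tz": 0.0, "yaw": 0.0},
  {"tx": 0.0, "ty": 0.0, "tz": 0.0, "yaw": 0.0},
  {"tx": 0.0, "ty": 0.0, "tz": 0.0, "yaw": 0.0},
  {"tx": 0.0, "ty": 0.0, "tz": 0.0, "yaw": 0.0},
  {"tx": 0.0, "ty": 0.0, "tz": 0.0, "yaw": 0.0},
  {"tx": 0.0, "ty": 0.0, "tz": 0.0, "yaw": 0.0},
], claw=255, grip_force=30)

```text
time_s: 32.08
ee_pos: [517.7, 293.1, 13.3]
orientation: [0.036, 0.999, 0.0, 0.0]
wrist_force: [-0.3, 0.1, 3.2]
width: 9.4
grasp_force: 31.4
```

```bash
python3 -c "
from h import *
go(639.3,-106.5,160,81.3)"
```

```text
pos [517.7 293.1  13.3] yang 85.9 q6 -1.07 t 32.1 F [-0.3  0.1  3.2] w 9.4
   go [-0.7499 -1.9491 -0.7339] world turn -4.6 -> yaw 0.0128 (alt -0.4872)
```

Call:
arm_command([
  {"tx": 0.0, "ty": 0.0, "tz": -0.02, "yaw": 0.0},
  {"tx": 0.0, "ty": 0.0, "tz": -0.08, "yaw": 0.0},
  {"tx": 0.0, "ty": 0.0, "tz": -0.17, "yaw": 0.0},
  {"tx": 0.0, "ty": 0.0, "tz": -0.27, "yaw": 0.0},
  {"tx": 0.0, "ty": 0.0, "tz": -0.37, "yaw": 0.0},
  {"tx": 0.0, "ty": 0.0, "tz": -0.47, "yaw": 0.0},
  {"tx": 0.0, "ty": 0.0, "tz": -0.57, "yaw": 0.0},
  {"tx": 0.0, "ty": 0.0, "tz": -0.65, "yaw": 0.0},
  {"tx": 0.0, "ty": 0.0, "tz": -0.71, "yaw": 0.0},
  {"tx": 0.0, "ty": 0.0, "tz": -0.73, "yaw": 0.0},
])

```text
time_s: 32.92
ee_pos: [518.7, 293.6, 162.4]
orientation: [0.036, 0.999, 0.001, 0.002]
wrist_force: [0.3, 1.1, -1.0]
width: 9.7
grasp_force: 31.1
```

Call:
arm_command([
  {"tx": -0.01, "ty": -0.02, "tz": 0.0, "yaw": 0.0},
  {"tx": -0.03, "ty": -0.08, "tz": 0.0, "yaw": 0.001},
  {"tx": -0.06, "ty": -0.16, "tz": 0.0, "yaw": 0.003},
  {"tx": -0.1, "ty": -0.26, "tz": 0.0, "yaw": 0.005},
  {"tx": -0.14, "ty": -0.37, "tz": 0.0, "yaw": 0.007},
  {"tx": -0.18, "ty": -0.48, "tz": 0.0, "yaw": 0.009},
  {"tx": -0.23, "ty": -0.6, "tz": 0.0, "yaw": 0.011},
  {"tx": -0.28, "ty": -0.72, "tz": 0.0, "yaw": 0.0128},
  {"tx": -0.32, "ty": -0.82, "tz": 0.0, "yaw": 0.0128},
  {"tx": -0.35, "ty": -0.91, "tz": 0.0, "yaw": 0.0128},
  {"tx": -0.37, "ty": -0.96, "tz": 0.0, "yaw": 0.0128},
  {"tx": -0.38, "ty": -0.98, "tz": 0.0, "yaw": 0.0128},
])

```text
time_s: 33.92
ee_pos: [578.8, 89.7, 157.6]
orientation: [0.077, 0.997, -0.0, -0.001]
wrist_force: [-0.1, 0.5, 0.1]
width: 9.0
grasp_force: 31.1
```

```bash
python3 -c "
from h import *
go(639.3,-106.5,160,81.3)"
```

```text
pos [578.8  89.7 157.6] yang 81.1 q6 -1.35 t 33.9 F [-0.1  0.5  0.1] w 9.0
   go [-0.4498 -0.9225 -0.0121] world turn 0.2 -> yaw -0.0004 (alt 0.4996)
```

Call:
arm_command([
  {"tx": -0.01, "ty": -0.02, "tz": 0.0, "yaw": 0.0},
  {"tx": -0.04, "ty": -0.08, "tz": 0.0, "yaw": 0.0},
  {"tx": -0.08, "ty": -0.16, "tz": 0.0, "yaw": 0.0},
  {"tx": -0.13, "ty": -0.26, "tz": 0.0, "yaw": 0.0},
  {"tx": -0.18, "ty": -0.37, "tz": 0.0, "yaw": 0.0},
  {"tx": -0.23, "ty": -0.48, "tz": 0.0, "yaw": 0.0},
  {"tx": -0.29, "ty": -0.59, "tz": 0.0, "yaw": 0.0},
  {"tx": -0.34, "ty": -0.7, "tz": 0.0, "yaw": 0.0},
  {"tx": -0.39, "ty": -0.79, "tz": 0.0, "yaw": 0.0},
  {"tx": -0.42, "ty": -0.86, "tz": 0.0, "yaw": 0.0},
  {"tx": -0.44, "ty": -0.9, "tz": 0.0, "yaw": 0.0},
  {"tx": -0.45, "ty": -0.92, "tz": 0.0, "yaw": 0.0},
])

```text
time_s: 34.92
ee_pos: [640.5, -104.3, 158.9]
orientation: [0.076, 0.997, 0.0, -0.0]
wrist_force: [1.1, -0.0, 0.3]
width: 9.6
grasp_force: 31.1
```

Call:
arm_command([
  {"tx": 0.0, "ty": 0.0, "tz": 0.0, "yaw": 0.0},
  {"tx": 0.0, "ty": 0.0, "tz": 0.0, "yaw": 0.0},
  {"tx": 0.0, "ty": 0.0, "tz": 0.0, "yaw": 0.0},
  {"tx": 0.0, "ty": 0.0, "tz": 0.0, "yaw": 0.0},
])

```text
time_s: 35.25
ee_pos: [640.3, -102.3, 159.2]
orientation: [0.075, 0.997, 0.0, -0.0]
wrist_force: [0.3, 0.7, -0.6]
width: 9.5
grasp_force: 31.1
```

```bash
python3 - <<'E'
from h import *
p,d,c=snap('wrist','w6.png');W=cloud(d,c)
reds(p,W,38,52);green(p,W,135,165)
go(639.3,-106.5,70,81.3)
E
```

```text
[315. 116.] rect [560.7 -94.4] [64.2 64.3] 81.1 ztop 46.1
[431. 118.] rect [573.  -15.6] [64.8 63.8] 81.2 ztop 46.1
[316. 196.] rect [ 620.4 -103.5] [64.1 26.3] 81.3 ztop 44.9
[434. 215.] rect [652.2 -27.5] [64.5 64.6] 81.7 ztop 45.8
[521. 228.] rect [663.5  51.7] [66.  64.8] 81.5 ztop 44.9
[407. 264.] rect [681.1 -38. ] [24.2  3.6] 81.5 ztop 45.8
green [321. 260.] [ 636.4 -101.9] [68.2 58.5] 81.5 z 150.6
pos [ 640.3 -102.5  159.2] yang 81.3 q6 -1.66 t 35.3 F [ 0.   0.4 -0. ] w 8.9
   go [ 0.0019 -0.0206  0.446 ] world turn -0.0 -> yaw 0.0001 (alt -0.4999)
```

View pics/w6.png

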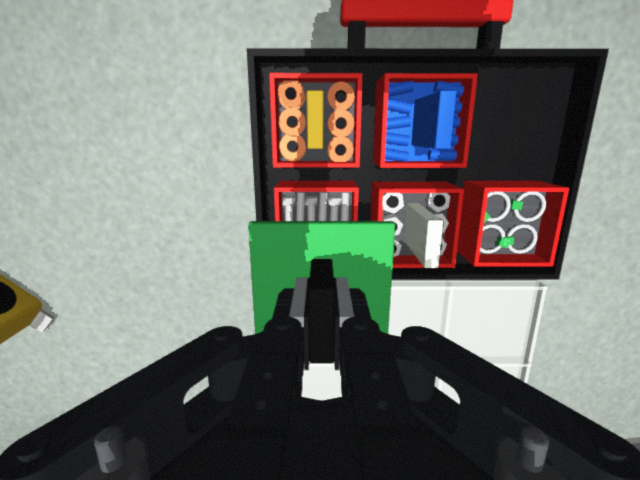

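The view shows the cover held square at (321,280), above the bolts (316,205). It must come slightly left and forward.

Call:
arm_command([
  {"tx": 0.003, "ty": -0.008, "tz": 0.02, "yaw": 0.0},
  {"tx": 0.0065, "ty": -0.02, "tz": 0.06, "yaw": 0.0},
  {"tx": 0.0065, "ty": -0.02, "tz": 0.12, "yaw": 0.0},
  {"tx": 0.0065, "ty": -0.02, "tz": 0.18, "yaw": 0.0},
  {"tx": 0.0065, "ty": -0.02, "tz": 0.24, "yaw": 0.0},
  {"tx": 0.0065, "ty": -0.02, "tz": 0.3, "yaw": 0.0},
  {"tx": 0.0065, "ty": -0.02, "tz": 0.36, "yaw": 0.0},
  {"tx": 0.0065, "ty": -0.02, "tz": 0.41, "yaw": 0.0},
  {"tx": 0.0065, "ty": -0.02, "tz": 0.435, "yaw": 0.0},
  {"tx": 0.0065, "ty": -0.02, "tz": 0.445, "yaw": 0.0},
  {"tx": 0.0065, "ty": -0.02, "tz": 0.445, "yaw": 0.0},
  {"tx": 0.0065, "ty": -0.02, "tz": 0.445, "yaw": 0.0},
])

```text
time_s: 36.3
ee_pos: [638.9, -107.3, 70.7]
orientation: [0.076, 0.997, -0.0, 0.0]
wrist_force: [0.2, -0.5, -0.5]
width: 9.5
grasp_force: 31.1
```

```bash
python3 - <<'E'
from h import *
p,d,c=snap('wrist');W=cloud(d,c)
green(p,W,50,75)
go(639.3,-106.5,57.3,81.3)
E
```

```text
green [322. 261.] [ 635.1 -106.8] [68.2 59. ] 81.5 z 62.2
pos [ 639.2 -107.4   71.1] yang 81.3 q6 -1.66 t 36.4 F [ 0.3  0.1 -0.9] w 9.5
   go [0.0001 0.0043 0.0688] world turn 0.0 -> yaw -0.0000 (alt 0.5000)
```

Call:
arm_command([
  {"tx": 0.003, "ty": 0.005, "tz": 0.01, "yaw": 0.0},
  {"tx": 0.003, "ty": 0.005, "tz": 0.02, "yaw": 0.0},
  {"tx": 0.003, "ty": 0.005, "tz": 0.03, "yaw": 0.0},
  {"tx": 0.003, "ty": 0.005, "tz": 0.04, "yaw": 0.0},
  {"tx": 0.003, "ty": 0.005, "tz": 0.048, "yaw": 0.0},
  {"tx": 0.003, "ty": 0.005, "tz": 0.055, "yaw": 0.0},
  {"tx": 0.003, "ty": 0.005, "tz": 0.06, "yaw": 0.0},
  {"tx": 0.003, "ty": 0.005, "tz": 0.063, "yaw": 0.0},
  {"tx": 0.003, "ty": 0.005, "tz": 0.065, "yaw": 0.0},
  {"tx": 0.003, "ty": 0.005, "tz": 0.065, "yaw": 0.0},
])

```text
time_s: 37.18
ee_pos: [638.1, -106.1, 57.3]
orientation: [0.076, 0.997, -0.0, 0.0]
wrist_force: [-1.1, 0.9, 1.7]
width: 9.9
grasp_force: 31.2
```

```bash
python3 - <<'E'
from h import *
p,d,c=snap('wrist');W=cloud(d,c)
green(p,W,40,65)
go(639.3,-106.5,57.3,81.3)
E
```

```text
green [322. 261.] [ 634.1 -105.6] [68.3 58.3] 81.3 z 48.8
pos [ 638.1 -106.2   57.3] yang 81.3 q6 -1.66 t 37.2 F [-1.5  0.9  1.3] w 9.3
   go [-0.006  -0.0008 -0.0002] world turn 0.0 -> yaw -0.0000 (alt 0.5000)
```

Call:
arm_command([
  {"tx": 0.0, "ty": 0.0, "tz": 0.001, "yaw": 0.0},
  {"tx": 0.0, "ty": 0.0, "tz": 0.001, "yaw": 0.0},
])

```text
time_s: 37.4
ee_pos: [638.2, -106.2, 57.3]
orientation: [0.076, 0.997, -0.0, 0.0]
wrist_force: [-2.0, 0.7, 3.3]
width: 9.3
grasp_force: 31.6
```

Call:
arm_command([
  {"tx": 0.0, "ty": 0.0, "tz": 0.0, "yaw": 0.0},
  {"tx": 0.0, "ty": 0.0, "tz": 0.0, "yaw": 0.0},
  {"tx": 0.0, "ty": 0.0, "tz": 0.0, "yaw": 0.0},
  {"tx": 0.0, "ty": 0.0, "tz": 0.0, "yaw": 0.0},
  {"tx": 0.0, "ty": 0.0, "tz": 0.0, "yaw": 0.0},
  {"tx": 0.0, "ty": 0.0, "tz": 0.0, "yaw": 0.0},
], claw=130)

```text
time_s: 37.9
ee_pos: [638.0, -106.1, 56.8]
orientation: [0.076, 0.997, 0.0, -0.0]
wrist_force: [0.7, 0.2, -0.6]
width: 41.7
grasp_force: 0.0
```

Call:
arm_command([
  {"tx": 0.0, "ty": 0.0, "tz": -0.03, "yaw": 0.0},
  {"tx": 0.0, "ty": 0.0, "tz": -0.1, "yaw": 0.0},
  {"tx": 0.0, "ty": 0.0, "tz": -0.22, "yaw": 0.0},
  {"tx": 0.0, "ty": 0.0, "tz": -0.36, "yaw": 0.0},
  {"tx": 0.0, "ty": 0.0, "tz": -0.5, "yaw": 0.0},
  {"tx": 0.0, "ty": 0.0, "tz": -0.64, "yaw": 0.0},
  {"tx": 0.0, "ty": 0.0, "tz": -0.78, "yaw": 0.0},
  {"tx": 0.0, "ty": 0.0, "tz": -0.85, "yaw": 0.0},
  {"tx": 0.0, "ty": 0.0, "tz": -0.85, "yaw": 0.0},
  {"tx": 0.0, "ty": 0.0, "tz": -0.85, "yaw": 0.0},
])

```text
time_s: 38.73
ee_pos: [638.7, -106.3, 228.3]
orientation: [0.076, 0.997, -0.0, 0.001]
wrist_force: [-0.4, -0.3, -0.6]
width: 41.9
grasp_force: 0.0
```

```bash
python3 - <<'E'
from h import *
p,d,c=snap('wrist','w7.png');W=cloud(d,c)
reds(p,W,38,50);green(p,W,40,65);bar(W,(639,-106),65,95)
go(639,-106,200,81.3)
E
```

```text
[322. 121.] rect [560.8 -94.4] [64.1 63.7] 81.4 ztop 46.2
[412. 121.] rect [572.9 -15.6] [64.9 63.7] 81.4 ztop 46.0
[405. 209.] rect [652.  -27.3] [64.8 64. ] 81.5 ztop 46.0
[486. 208.] rect [663.3  51.8] [65.5 64.1] 81.4 ztop 45.1
green [322. 208.] [ 638.9 -106.4] [68.  67.4] 81.2 z 48.8
bar 486 [ 639.2 -106.4] [ 9.8 34.2] long axis deg 171.2
pos [ 637.7 -106.   226.1] yang 81.3 q6 -1.66 t 38.8 F [ 0.2  0.7 -1.1] w 42.0
   go [-0.0064  0.0011  0.1307] world turn 0.0 -> yaw -0.0000 (alt 0.5000)
```

View pics/w7.png

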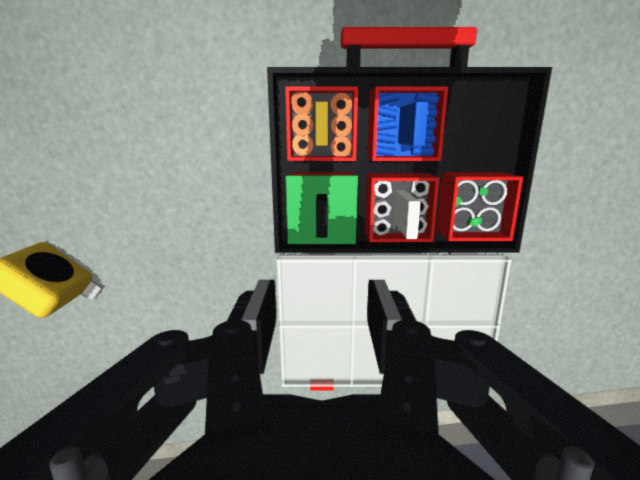

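The cover sits square on the bolts at (322,210). All bins are in place, the contents are intact and the robot is clear, so I'm handing in.

```bash
python3 -c "
from workcell import *
print(finish_job())"
```

```text
the job is handed in; nothing more can be done
None
```

The case is repacked as asked: the last wrist-camera view showed the nuts, washers, plugs and cover each within about 1 mm of their places and square with the case, nothing spilled, and the job was handed in at about 39 s.

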